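# Set up cabinet doors for drilling

### The arm

A 6-joint arm with a two-finger parallel gripper is mounted at the origin on the work surface. World frame = base frame: x ahead of the robot, y to its left, z up, the work surface at z = 0. Lengths are in mm, angles in rad, forces in N, time in s.
With the tool pointing down it reaches from about 325 to 850 mm from the base axis. Payload 15.5 kg.
Tool frame: the origin (TCP) lies midway between the tips of the shut fingers; the grasp point (between the pads) lies robot.grip_depth behind it (robot.grip_depth is the distance from the TCP to the grasp point, in mm); z points along the fingers, y is the direction in which the jaws open and shut (so a half turn about z gives the same grasp; the last joint's range is limited). The gripper opens to 91 mm and grips with 3 to 60 N. Pads are 32 mm wide; open, the fingers measure 118 mm over their backs; the gripper's body (76 mm by 178 mm) begins 60 mm behind the grasp point.
Start: joints at [-1.22, 0.494, 1.345, -0, 1.302, -0.096], TCP at [270.052, -563.647, 213.915] pointing down, gripper open.
Joint ranges: [-2.91, 2.91], [-0.82, 2.16], [0.22, 2.67], [-1.22, 4.37], [0.12, 2.79], [-3.08, 3.08]. Speed limits (rad/s): [1.89, 1.89, 2.57, 3.01, 3.01, 3.01].

### API

Orientations are given as a unit quaternion [x, y, z, w].
In Python, from rig import robot gives the robot as it stands.
- The arm moves only by the tool play_rows, never from a script. Its arguments are lists of equal length, an entry for each row: "linear": the shift along the tool's x, y, z in m, a list of three; "roll": the turn about the tool's z in rad. In form: {"linear": [[dx, dy, dz], ...], "roll": [roll, ...]}. A call has 1 to 5 rows; each row shifts and turns the commanded pose from where the row before left it, along the tool's axes as they then stand; what a row does not reach is not made up. A row lasts 1/10 s, in which the tool goes at most 50 mm and 8.59 degrees, less where a joint would pass 70% of its speed; a pose out of reach is approached as far as the arm can. A call is refused whole if a number of a shift passes 0.05 or a number of a turn 0.15, either way. A call with a gripper value outside its range is refused whole. "hand" is the opening in per cent of the stroke, from 0 (shut) to 100 (fully open), set as the call begins (left out, the last holds). The fingers move at their own pace and stop on an object; "newtons" is the grip in N (left out, the last holds). Time passes only in rows, so rows that do not move let the fingers close. It gives the time, the measured TCP pose, the force and the opening at its end, in the units of the state.
- robot.get_state(): the state, without advancing time (a new reading comes with each control period).
- robot.capture(name): name is "scene" or "top" or "wrist"; returns (picture, depth): 420x560x3 uint8, red, green, blue; 420x560 float32, mm along the optical axis (not along the pixel's ray), 0 where there is no reading.
- robot.get_calibration(name): a dict with "K" (3x3 intrinsics, pixels), "R" (3x3) and "t" (3): a world point X has camera coordinates R X + t. Camera axes: x right, y down, z forward; pixel columns grow to the right and rows downward; lengths in mm; the calibration is good to about 2 mm. A picture is of the moment at which its call begins: read the wrist's pose just before it. get_calibration takes no time and is no camera call; for the wrist camera it gives the pose at the moment of the call.
- robot.sign_off(): hands the job in, once; it reports no verdict.
The state is a dict: "t": time; "qpos": joint angles; "dq": joint speeds; "joint_efforts": joint torques, N m; "ee_pos": TCP position; "ee_rot": TCP orientation; "force": force on the tool from outside, world axes, zero at the start; "ft_torque": the same for the moment, N m; "gripper_width": finger opening in mm.
Only numpy, scipy, OpenCV 4.12 (cv2) and the standard library are available. Lean on these libraries where they do the work, as an engineer would, in place of code of your own. Each camera call takes 0.05 s, during which the arm holds its last target.

### The job

Set the varnished miniature cabinet doors up for drilling: they are too thin to lift from the flat, so slide each one out over the drying stand's front edge, take it by its overhanging end, and lay it flat on the drilling board, short end against the fence, the doors side by side in a row and none overlapping. When all the doors are there, lay the ribbed straightedge on the board flush along all their free ends, so that every door is square and snug between it and the fence. Leave the teapot, the vase, the pin vise and the closed display cover as they are.

Things in the scene. Friction and masses are not known exactly. Their poses are not given: they have to be found in the camera images.
- stand: The drying stand: a fixed riser with plywood sides and a pale grey laminate top, 160 mm deep (x) by 340 mm long (y) by 50 mm high, open underneath at the front. Origin at the centre of its footprint, on the desk. Its flat slippery top is at z = +50 mm (12 mm thick); its front edge, facing the robot, is at x = -80 mm of its own frame. It stands to the left or to the right and may be turned up to 7 degrees.
- drill_board: The drilling board: a fixed, smooth waxed, light wood board, 165 mm deep (x) by 320 mm long (y), 12 mm thick, with an aluminium fence 15 mm thick rising 18 mm above the bed along its whole back (far) edge. Origin at the centre of its underside, on the desk. Bed top at z = +12 mm; the fence's working face, which looks to -x (to the robot), is at x = +67.5 mm, the bed's front edge at x = -82.5 mm. It may be turned up to 7 degrees.
- door1: A walnut cabinet door with an inlaid line: flat slab 80 (own x) by 40 (own y) by 2.5 mm thick, 14 g, origin at the centre of its underside. Starts flat on the stand, length roughly across the front edge, at least 15 mm inside it. Slippery underneath: pressed from above with 10 to 20 N it slides along under a fingertip. Two to four doors, all alike; absent ones read None.
- door2: A walnut cabinet door with an inlaid line: flat slab 80 (own x) by 40 (own y) by 2.5 mm thick, 14 g, origin at the centre of its underside. Starts flat on the stand, length roughly across the front edge, at least 15 mm inside it. Slippery underneath: pressed from above with 10 to 20 N it slides along under a fingertip. Two to four doors, all alike; absent ones read None.
- door3: A walnut cabinet door with an inlaid line: flat slab 80 (own x) by 40 (own y) by 2.5 mm thick, 14 g, origin at the centre of its underside. Starts flat on the stand, length roughly across the front edge, at least 15 mm inside it. Slippery underneath: pressed from above with 10 to 20 N it slides along under a fingertip. Two to four doors, all alike; absent ones read None.
- door4: A walnut cabinet door with an inlaid line: flat slab 80 (own x) by 40 (own y) by 2.5 mm thick, 14 g, origin at the centre of its underside. Starts flat on the stand, length roughly across the front edge, at least 15 mm inside it. Slippery underneath: pressed from above with 10 to 20 N it slides along under a fingertip. Two to four doors, all alike; absent ones read None.
- straightedge: The aluminium safety straightedge: base 36 mm wide (own x) by 260 mm long (own y) by 4 mm thick, with a grip rib 10 mm wide along its whole middle that reaches 18 mm above its underside; 160 g (can vary by a third). Origin at the centre of its underside; both long edges are alike. It starts flat on the desk in front of the drilling board, roughly parallel to it.
- teapot: A silver miniature teapot, 44 mm high, beyond the work. Leave alone. Origin at the centre of its underside.
- vase: A blue ceramic miniature vase, 62 mm high, beyond the work. Leave alone. Origin at the centre of its underside.
- pin_vise: A steel pin vise (hand drill), 100 mm long, 11 mm thick, lying on the desk beyond the work. Leave alone. Origin under its middle.
- cover (a joint): The acrylic sliding cover of the display well at the far side of the desk, which holds a gilded mirror frame; 0 m is closed and it grows as the cover slides open to +y. Leave closed.

How it is judged:
By the outcome, as a careful person would: the job done as asked, in the order asked, and still so for the second after the job is handed in, with the robot touching nothing.
Of door1, door2, door3, door4 only 2 to 4 are there at a start; the rules pass over those that are not, and their reading is None.
At some moment in a run one of straightedge may be knocked a few centimetres aside while the robot is not near it.
It also fails if it takes over 210 s, if anything falls off the work surface, if the arm or the gripper's body presses on something with over 40 N, if the wrist force passes 120 N, or if a joint passes its speed limit or range.

## Working session

There is one attempt and no reset: what is moved stays moved. The work goes in short steps, Python scripts to look and compute and a tool call to move; the robot and the scene stay as the last step left them, time stands still between calls to the robot, and variables do not carry over. Pictures are saved under pics/ and viewed, and the job is handed in when it is done.

Besides the shell and the picture viewer there is one more tool, called as name(argument=value, ...) on one line, values as JSON. play_rows: Moves the arm, as the interface text tells. Its arguments: {"type":"object","properties":{"linear":{"type":"array"},"roll":{"type":"array"},"hand":{"type":"number"},"newtons":{"type":"number"}},"required":["linear","roll"]}

```bash
ls -la; mkdir -p pics
python3 - <<'E'
from rig import robot
import cv2, numpy as np
s=robot.get_state(); print(s); print(robot.grip_depth)
for n in ["scene","top"]:
    im,d=robot.capture(n); cv2.imwrite(f"pics/{n}0.png",im[:,:,::-1]); np.save(f"pics/{n}0.npy",d)
    c=robot.get_calibration(n); print(n,c)
E
```

```text
total 12
drwxr-xr-x  3 agent agent 4096 Dec  7 16:15 .
drwxr-xr-x 23 root  root  4096 Dec  7 16:15 ..
drwxr-xr-x  2 agent agent 4096 Dec  7 16:15 pics
{'t': 0.0, 'qpos': array([-1.21945478e+00,  4.94194945e-01,  1.34614459e+00, -2.66389855e-05,
        1.30251457e+00, -9.54959301e-02]), 'dq': array([ 0.00155098, -0.00120809, -0.00039362,  0.0014698 ,  0.00178637,
       -0.00029459]), 'joint_efforts': array([ 6.83108912e-03, -8.78787661e+01, -3.81848073e+01,  7.11521949e-02,
        5.31077106e-02, -4.22474761e-05]), 'ee_pos': array([ 269.93267653, -563.26515899,  213.32640377]), 'ee_rot': array([ 9.75144700e-01,  2.21568087e-01, -9.32001879e-05, -6.23933804e-04]), 'force': array([ 0.01565893,  0.48353091, -0.61368306]), 'ft_torque': array([-0.0099926 ,  0.00628954,  0.05075054]), 'gripper_width': 91.86245389187438}
18.8
scene {'K': array([[487.38429952,   0.        , 277.09446959],
       [  0.        , 487.38429952, 210.06500138],
       [  0.        ,   0.        ,   1.        ]]), 'R': array([[ 0.804441  ,  0.5935462 , -0.02403311],
       [ 0.30139725, -0.44268237, -0.84450696],
       [-0.51189293,  0.67211251, -0.53500504]]), 't': array([-496.72392631, -127.05634558, 1477.68820015])}
top {'K': array([[401.26654436,   0.        , 283.23535936],
       [  0.        , 401.26654436, 213.75845763],
       [  0.        ,   0.        ,   1.        ]]), 'R': array([[-0.00218143, -0.99999655,  0.00146242],
       [-0.98101093,  0.00185638, -0.19394356],
       [ 0.19394017, -0.00185772, -0.9810116 ]]), 't': array([ 17.29762336, 639.52417911, 702.68945022])}
```

View pics/scene0.png

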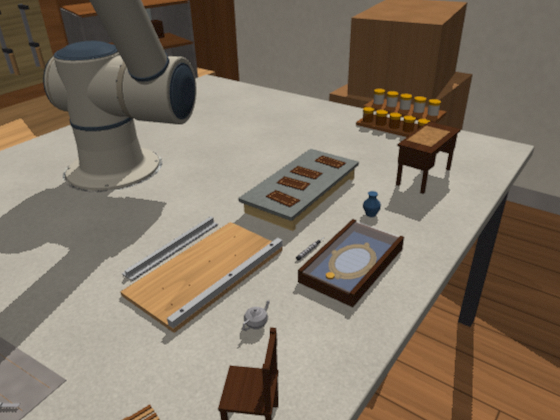

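View pics/top0.png

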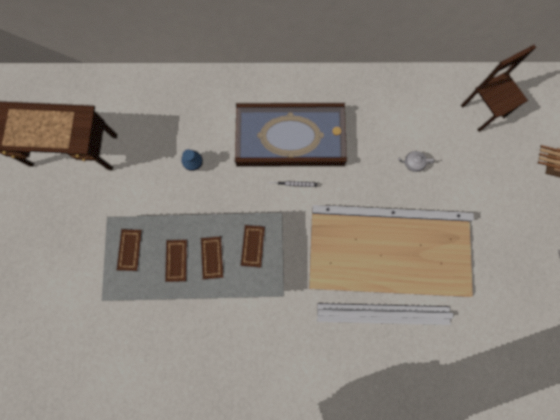

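The scene view shows the stand with 4 doors (around px 300,185), the board (200,270), and the straightedge in front of it (170,247). In the top view the doors are at about (129,250), (176,260), (212,258) and (253,246). The board is at (390,255), with its fence on the far side, and the straightedge is at (383,314).

```bash
cat > h.py <<'E'
import numpy as np, cv2
from rig import robot
def cast(cal,uv,z):
    uv=np.atleast_2d(np.asarray(uv,float)); K,R,t=cal["K"],cal["R"],cal["t"]
    d=(np.linalg.inv(K)@np.c_[uv,np.ones(len(uv))].T); d=(R.T@d).T; c=-R.T@t
    return c+d*((z-c[2])/d[:,2])[:,None]
def proj(cal,X):
    X=np.atleast_2d(X); p=(cal["R"]@X.T).T+cal["t"]; q=(cal["K"]@p.T).T; return q[:,:2]/q[:,2:]
def tri(cals,uvs):
    A=[];b=[]
    for c,uv in zip(cals,uvs):
        d=c["R"].T@np.linalg.inv(c["K"])@np.r_[uv,1]; d/=np.linalg.norm(d); P=np.eye(3)-np.outer(d,d); o=-c["R"].T@c["t"]
        A.append(P); b.append(P@o)
    return np.linalg.solve(sum(A),sum(b))
def theta(s):
    q=s["ee_rot"]; return 2*np.arctan2(q[1],q[0])   # tool x angle in world
def rect(mask,zcal,z,minarea):
    cs,_=cv2.findContours(mask.astype(np.uint8),cv2.RETR_EXTERNAL,cv2.CHAIN_APPROX_NONE); out=[]
    for c in cs:
        if cv2.contourArea(c)<minarea: continue
        P=cast(zcal,c[:,0,:],z)[:,:2].astype(np.float32)
        r=cv2.minAreaRect(P); out.append((r,c))
    return out
def snap(n,fn):
    s=robot.get_state(); cal=robot.get_calibration(n); im,d=robot.capture(n)
    bgr=np.ascontiguousarray(im[:,:,::-1]); cv2.imwrite("pics/"+fn+".png",bgr)
    np.savez("pics/"+fn+".npz",bgr=bgr,d=d,K=cal["K"],R=cal["R"],t=cal["t"])
    return s,cal,bgr,d
def delta(s,dw):
    "world shift (mm) -> tool shift (m)"
    th=theta(s); x=np.array([np.cos(th),np.sin(th),0]); y=np.array([np.sin(th),-np.cos(th),0])
    return np.round([x@dw/1000,y@dw/1000,-dw[2]/1000],4)
E
python3 - <<'E'
from h import *
s,cal,b,d=snap("wrist","w0")
print(theta(s),cal["K"],cal["R"],-cal["R"].T@cal["t"])
c=robot.get_calibration("top")
for n,uv,z in [("d",(129,250),52),("d",(176,260),52),("d",(212,258),52),("d",(253,246),52),("st",[(106,216),(283,212),(284,296),(104,300)],50),
 ("bed",[(315,212),(472,217),(472,296),(309,292)],12),("se",[(319,309),(448,314)],10)]: print(n,cast(c,uv,z).round(0).tolist())
E
```

```text
0.44680406613725027 [[326.26736695   0.         279.75823252]
 [  0.         326.26736695 213.38289898]
 [  0.           0.           1.        ]] [[ 0.43145128 -0.90213533 -0.00127819]
 [-0.86945785 -0.41620015  0.26612119]
 [-0.24060931 -0.113707   -0.96393873]] [ 338.2724231  -531.03273275  383.79423896]
d [[572.0, 309.0, 52.0]]
d [[553.0, 219.0, 52.0]]
d [[557.0, 151.0, 52.0]]
d [[579.0, 74.0, 52.0]]
st [[638.0, 359.0, 50.0], [646.0, 16.0, 50.0], [486.0, 15.0, 50.0], [479.0, 350.0, 50.0]]
bed [[653.0, -49.0, 12.0], [642.0, -368.0, 12.0], [485.0, -353.0, 12.0], [493.0, -34.0, 12.0]]
se [[461.0, -53.0, 10.0], [451.0, -304.0, 10.0]]
```

View pics/w0.png

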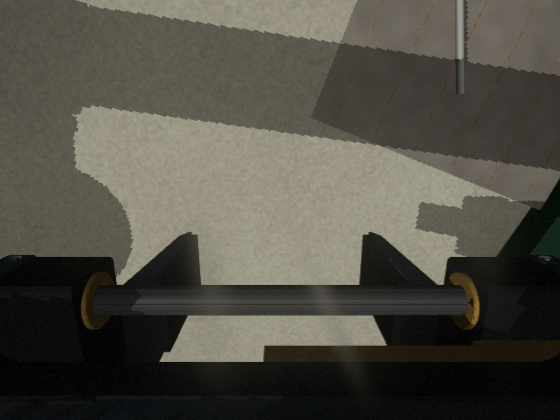

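The first wrist picture shows only empty desk ahead of the open fingers, at px (190,240) and (370,240). The camera sits about 75 mm ahead of the TCP and 170 mm above it. Next I go to the board to look.

play_rows(linear=[[0,0,-0.02],[0,0,-0.02],[0,0,0],[0.04,-0.04,0],[0.04,-0.04,0]], roll=[0.149,0.149,0.149,0,0], hand=0, newtons=10)

```text
t: 0.65
ee_pos: [340.8, -492.6, 253.6]
ee_rot: [1.0, -0.002, -0.0, -0.0]
force: [0.2, -0.4, -0.3]
gripper_width: 54.1
```

play_rows(linear=[[0.04,-0.045,0],[0.04,-0.045,0],[0.04,-0.045,0],[0,-0.045,0],[0,-0.045,0]], roll=[0,0,0,0,0])

```text
t: 1.15
ee_pos: [440.9, -288.9, 253.4]
ee_rot: [1.0, 0.0, -0.0, -0.0]
force: [1.5, 0.3, -0.6]
gripper_width: 14.2
```

play_rows(linear=[[0,-0.04,0],[0,-0.02,0],[0,0,0],[0,0,0]], roll=[0,0,0,0])

```text
t: 1.55
ee_pos: [440.6, -231.0, 254.0]
ee_rot: [1.0, 0.0, 0.0, 0.0]
force: [0.0, -0.9, 0.8]
gripper_width: 0.4
```

Run:
```python
from h import *
s,cal,b,d=snap("wrist","w1")
```

```text
(no output)
```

View pics/w1.png

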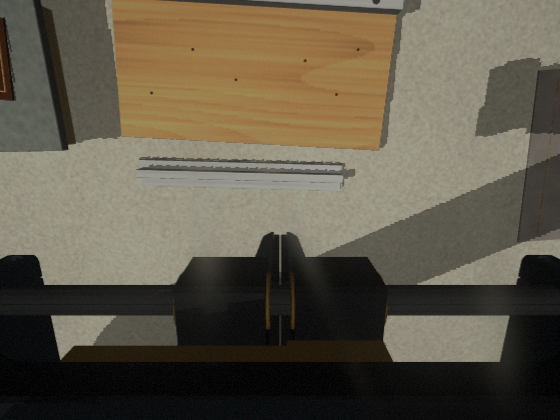

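The board is at (120..395, 0..150), with the fence along the top edge. The straightedge is at (137..343, 158..188), and the shut fingertips are at (280,235). I'll move 40 mm ahead for the second view.

play_rows(linear=[[0.03,-0.01,0],[0.01,-0.01,0],[0,0,0],[0,0,0]], roll=[0,0,0,0])

```text
t: 2.0
ee_pos: [480.1, -211.2, 253.6]
ee_rot: [1.0, 0.0, -0.0, -0.0]
force: [-1.1, -0.4, -0.3]
gripper_width: -0.1
```

Run:
```python
from h import *
s,cal,b,d=snap("wrist","w2"); print(s["ee_pos"])
cv2.imwrite("pics/w2z.png",cv2.resize(b[0:250,60:460],None,fx=2,fy=2,interpolation=cv2.INTER_CUBIC))
```

```text
[ 480.06677246 -211.20162994  253.59961307]
```

View pics/w2z.png

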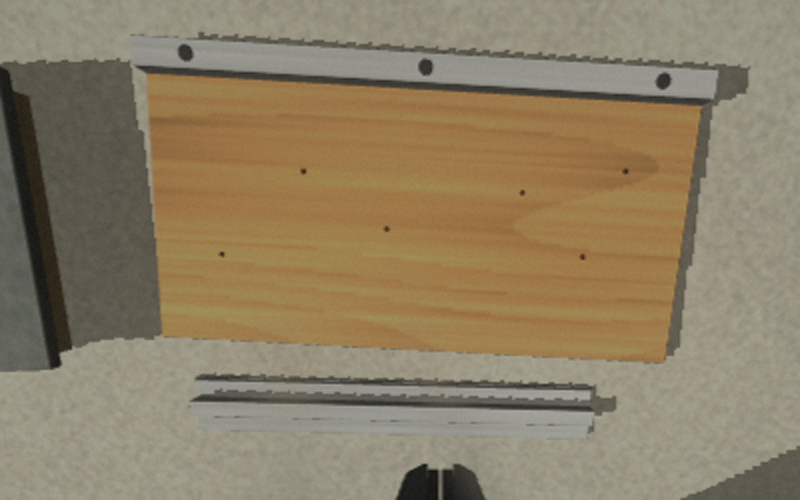

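The zoomed view shows the bed with corners at about (148,73), (700,103), (665,361) and (162,336). The fence strip is above it, the dark drill dots give good height features, and the straightedge lies at (190..595, 375..437).

```bash
cat > board.py <<'E'
from h import *
def load(fn):
    a=np.load("pics/"+fn+".npz"); return a["bgr"],{"K":a["K"],"R":a["R"],"t":a["t"]}
def wood(b):
    hsv=cv2.cvtColor(b,cv2.COLOR_BGR2HSV); m=((hsv[...,0]>8)&(hsv[...,0]<25)&(hsv[...,1]>90)&(hsv[...,2]>110)).astype(np.uint8)
    m[250:]=0; m=cv2.morphologyEx(m,cv2.MORPH_CLOSE,np.ones((7,7),np.uint8)); m=cv2.morphologyEx(m,cv2.MORPH_OPEN,np.ones((5,5),np.uint8)); return m
E
python3 - <<'E'
from board import *
D=[]
for fn in ["w1","w2"]:
    b,cal=load(fn); m=wood(b); r=rect(m,cal,12,5000)[0]; print(fn,r[0])
    # front / back edges: fit lines from the per-column extremes
    cols=np.where(m.sum(0)>20)[0]; cols=cols[(cols>cols.min()+15)&(cols<cols.max()-15)]
    for nm,f in (("back",lambda c:np.where(m[:,c])[0].min()-.5),("front",lambda c:np.where(m[:,c])[0].max()+.5)):
        P=cast(cal,[(c,f(c)) for c in cols],12)[:,:2]; v=cv2.fitLine(P.astype(np.float32),cv2.DIST_HUBER,0,.01,.01).ravel()
        print(nm,v, np.degrees(np.arctan2(v[0],v[1])))
    rows=np.where(m.sum(1)>100)[0][10:-10:5]
    for nm,f in (("left",lambda r:np.where(m[r])[0].min()-.5),("right",lambda r:np.where(m[r])[0].max()+.5)):
        P=cast(cal,[(f(r),r) for r in rows],12)[:,:2]; v=cv2.fitLine(P.astype(np.float32),cv2.DIST_HUBER,0,.01,.01).ravel(); print(nm,v)
    g=cv2.cvtColor(b,cv2.COLOR_BGR2GRAY); bh=cv2.morphologyEx(g,cv2.MORPH_BLACKHAT,np.ones((9,9),np.uint8)); me=cv2.erode(m,np.ones((9,9),np.uint8))
    n,l,st,ce=cv2.connectedComponentsWithStats(((bh>40)&(me>0)).astype(np.uint8)); D.append(ce[1:]); print(ce[1:].round(1).tolist())
b1,c1=load("w1"); b2,c2=load("w2")
for p in D[0]:
    q=proj(c2,cast(c1,p,12))[0]; j=np.argmin(np.linalg.norm(D[1]-q,axis=1))
    if np.linalg.norm(D[1][j]-q)<15: print("dot",tri([c1,c2],[p,D[1][j]]).round(1))
E
```

```text
w1 ((569.1875610351562, -198.65313720703125), (319.50787353515625, 152.91909790039062), 86.91032409667969)
back [ 5.4641750e-02  9.9850601e-01  6.4285529e+02 -2.0073488e+02] 3.1323016
front [ 5.3629246e-02  9.9856091e-01  4.9267273e+02 -1.9801970e+02] 3.0742042
left [ 9.9850321e-01 -5.4693658e-02  5.6122528e+02 -3.8348934e+01]
right [ 9.9874532e-01 -5.0077453e-02  5.5346600e+02 -3.5767111e+02]
[[188.8, 0.6], [192.3, 49.0], [357.6, 49.2], [304.6, 60.2], [235.5, 79.5], [151.0, 92.5], [336.2, 93.8]]
w2 ((567.805419921875, -198.52850341796875), (319.57794189453125, 149.91073608398438), 86.92985534667969)
back [ 5.3632338e-02  9.9856073e-01  6.4274530e+02 -2.0071901e+02] 3.0743818
front [ 5.3334862e-02  9.9857670e-01  4.9154617e+02 -2.2141714e+02] 3.0573132
left [ 9.9840045e-01 -5.6538071e-02  5.7046198e+02 -3.8695690e+01]
right [ 9.9880850e-01 -4.8801403e-02  5.7168829e+02 -3.5865326e+02]
[[211.2, 85.2], [372.5, 85.5], [320.6, 96.2], [253.0, 114.0], [170.5, 126.5], [350.5, 128.0]]
dot [ 599.2 -129.6    9.6]
dot [ 598.3 -320.3   13.2]
dot [ 586.3 -259.4   14.8]
dot [ 566.3 -178.5    9.4]
dot [551.7 -77.2  10.5]
dot [ 550.  -297.8   11.5]
```

The board measures as follows: yaw −3.07°, bed centre (567.8, −198.5), bed height about 11.5–12, and fence line through (642.7, −200.7). Now the stand.

play_rows(linear=[[0,-0.05,0],[0,-0.05,0],[0,-0.05,0],[0,-0.05,0],[0,-0.05,0]], roll=[0,0,0,0,0])

```text
t: 2.55
ee_pos: [479.8, 40.2, 254.1]
ee_rot: [1.0, -0.001, 0.0, 0.0]
force: [0.9, 0.4, -0.3]
gripper_width: 0.6
```

play_rows(linear=[[0,-0.05,0],[0,-0.05,0],[0,-0.03,0],[0,0,0],[0,0,0]], roll=[0,0,0,0,0])

```text
t: 3.05
ee_pos: [480.3, 168.8, 253.9]
ee_rot: [1.0, 0.0, -0.0, 0.0]
force: [-0.6, -0.7, 0.7]
gripper_width: 0.6
```

Run:
```python
from h import *
s,cal,b,d=snap("wrist","w3"); print(s["ee_pos"],s["force"])
cv2.imwrite("pics/w3z.png",b)
```

```text
[480.26765419 168.8168929  253.85407489] [-0.57298883 -0.66324208  0.69519432]
```

View pics/w3z.png

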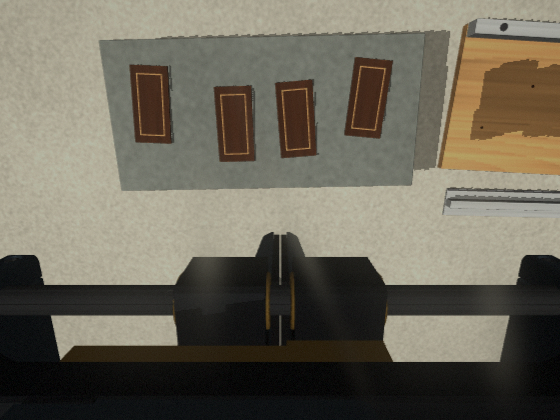

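The stand covers (100..425, 35..190). Its four doors are at about (151,104), (235,123), (296,118) and (369,97), and the shut fingertips are at (280,235). A shifted second view will give heights.

play_rows(linear=[[0,-0.03,0],[0,-0.02,0],[0,0,0],[0,0,0]], roll=[0,0,0,0])

```text
t: 3.5
ee_pos: [480.7, 217.9, 253.9]
ee_rot: [1.0, -0.0, -0.0, 0.0]
force: [0.5, 0.6, 0.2]
gripper_width: 0.2
```

```bash
cat > doors.py <<'E'
from board import *
def dmask(b):
    hsv=cv2.cvtColor(b,cv2.COLOR_BGR2HSV); h=hsv[...,0].astype(int)
    m=(((h<14)|(h>170))&(hsv[...,1]>90)&(hsv[...,2]<120)).astype(np.uint8); m[225:]=0
    m=cv2.morphologyEx(m,cv2.MORPH_CLOSE,np.ones((9,9),np.uint8)); return cv2.morphologyEx(m,cv2.MORPH_OPEN,np.ones((5,5),np.uint8))
def doors(b,cal,z,minarea=1200):
    out=[]
    for r,c in rect(dmask(b),cal,z,minarea):
        (cx,cy),(w,h),a=r; box=cv2.boxPoints(r); e=[box[1]-box[0],box[2]-box[1]]; v=max(e,key=np.linalg.norm)
        if v[0]<0: v=-v
        mo=cv2.moments(c); out.append((cx,cy,np.degrees(np.arctan2(v[1],v[0])),max(w,h),min(w,h),mo["m10"]/mo["m00"],mo["m01"]/mo["m00"]))
    return sorted(out,key=lambda o:-o[1])
E
python3 - <<'E'
from doors import *
s,cal,b,d=snap("wrist","w4"); print(s["ee_pos"])
R=[]
for fn in ["w3","w4"]:
    b,c=load(fn); D=doors(b,c,52.5); R.append((c,D))
    for o in D: print(fn,np.round(o,1))
    hsv=cv2.cvtColor(b,cv2.COLOR_BGR2HSV); g=((hsv[...,2]>70)&(b[...,0].astype(int)>=b[...,2].astype(int)-3)&(hsv[...,2]<150)).astype(np.uint8); g[225:]=0
    m=g|dmask(b); m=cv2.morphologyEx(m,cv2.MORPH_OPEN,np.ones((9,9),np.uint8)); m=cv2.morphologyEx(m,cv2.MORPH_CLOSE,np.ones((15,15),np.uint8))
    for r,_ in rect(m,c,50,20000): print("stand",r)
    cv2.imwrite("pics/m_"+fn+".png",m*255)
    cols=[k for k in range(560) if m[:,k].sum()>80]; cols=cols[15:-15]
    P=cast(c,[(k,np.where(m[:,k])[0].max()+.5) for k in cols],50)[:,:2]; v=cv2.fitLine(P.astype(np.float32),cv2.DIST_HUBER,0,.01,.01).ravel(); print("front",v)
if len(R[0][1])==len(R[1][1]):
    for p,q in zip(R[0][1],R[1][1]): print("tri",tri([R[0][0],R[1][0]],[p[5:7],q[5:7]]).round(1))
E
```

```text
[480.65798719 217.88800834 253.86714892]
w3 [575.1 308.5  -2.3  79.3  39.6 150.7 103.3]
w3 [554.5 218.7   1.8  79.5  39.  234.4 123.1]
w3 [559.6 151.3   4.7  79.4  39.6 295.8 118.3]
w3 [581.5  74.4  -5.1  79.4  39.5 367.7  97.1]Traceback (most recent call last):
  File "<stdin>", line 12, in <module>
  File "h.py", line 5, in cast
    d=(np.linalg.inv(K)@np.c_[uv,np.ones(len(uv))].T); d=(R.T@d).T; c=-R.T@t
       ~~~~~~~~~~~~~~~~^~~~~~~~~~~~~~~~~~~~~~~~~~~~~
ValueError: matmul: Input operand 1 has a mismatch in its core dimension 0, with gufunc signature (n?,k),(k,m?)->(n?,m?) (size 1 is different from 3)
```

View pics/m_w3.png

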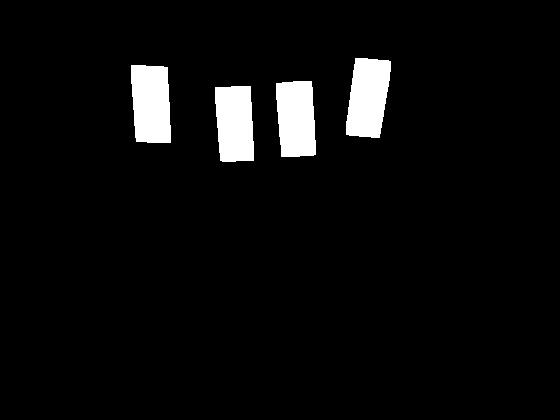

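The door mask is clean, with four rectangles measuring 79×39 mm. The stand mask threshold was off, so I'll fix that.

Run:
```python
from doors import *
R=[]
b,c=load("w3"); print(b[60,200],b[120,200],b[160,350],b[230,150],b[20,300],b[60,430], b[100,432])
for fn in ["w3","w4"]:
    b,c=load(fn); D=doors(b,c,52.5); R.append((c,D))
    for o in D: print(fn,np.round(o,1))
    hsv=cv2.cvtColor(b,cv2.COLOR_BGR2HSV); bi=b.astype(int)
    g=((bi[...,1]-bi[...,2]>4)&(hsv[...,2]>60)&(hsv[...,2]<170)).astype(np.uint8); g[225:]=0
    m=cv2.morphologyEx(g|dmask(b),cv2.MORPH_CLOSE,np.ones((9,9),np.uint8)); m=cv2.morphologyEx(m,cv2.MORPH_OPEN,np.ones((9,9),np.uint8)); 
    cv2.imwrite("pics/m_"+fn+".png",m*255)
    for r,_ in rect(m,c,50,10000): print("stand",np.round(np.r_[r[0],r[1],r[2]],2))
    cols=[k for k in range(560) if m[:,k].sum()>80][15:-15]
    if cols:
        P=cast(c,[(k,np.where(m[:,k])[0].max()+.5) for k in cols],50)[:,:2]; v=cv2.fitLine(P.astype(np.float32),cv2.DIST_HUBER,0,.01,.01).ravel(); print("front",v)
for p,q in zip(R[0][1],R[1][1]): print("tri",tri([R[0][0],R[1][0]],[p[5:7],q[5:7]]).round(1))
```

```text
[ 99 112 109] [ 98 109 107] [109 121 115] [158 178 182] [144 163 168] [ 90 102 106] [ 93 105 110]
w3 [575.1 308.5  -2.3  79.3  39.6 150.7 103.3]
w3 [554.5 218.7   1.8  79.5  39.  234.4 123.1]
w3 [559.6 151.3   4.7  79.4  39.6 295.8 118.3]
w3 [581.5  74.4  -5.1  79.4  39.5 367.7  97.1]
stand [5.6371e+02 1.8722e+02 1.5485e+02 3.3353e+02 3.3000e-01]
front [ 1.5209402e-02 -9.9988431e-01  4.9133813e+02  1.8527556e+02]
w4 [575.1 308.7  -2.5  79.3  39.3 195.8 104.1]
w4 [554.4 218.9   1.7  79.5  39.5 278.8 123.3]
w4 [559.6 151.4   4.9  79.4  39.6 340.3 118.4]
w4 [581.5  74.7  -5.1  79.2  39.7 412.9  97.2]
stand [564.72 145.35 250.15 153.13  89.91]
front [1.5650961e-01 9.8767644e-01 5.0760474e+02 1.9117101e+02]
tri [576.6 309.   51.2]
tri [556.1 218.8  51.6]
tri [561.2 151.3  51.4]
tri [583.1  74.   51.1]
```

View pics/m_w4.png

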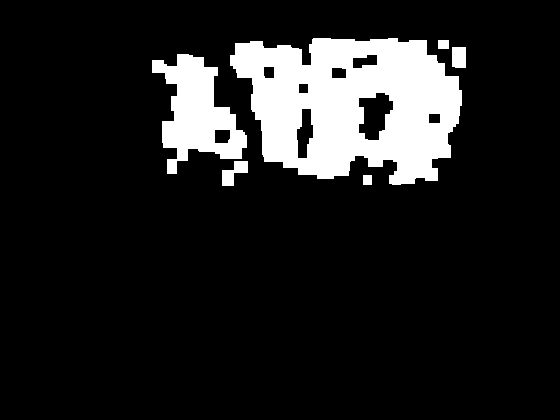

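Run:
```python
from doors import *
b,c=load("w3"); v=cv2.medianBlur(cv2.cvtColor(b,cv2.COLOR_BGR2GRAY),5).astype(int)
P=[]
for k in range(135,400,5):
    col=v[145:215,k]; g=np.convolve(col,[1,1,1,-1,-1,-1],'valid'); r=145+2+np.argmax(g)+.5; P.append((k,r))
X=cast(c,P,50)[:,:2]; l=cv2.fitLine(X.astype(np.float32),cv2.DIST_HUBER,0,.01,.01).ravel(); print(l, P[0],P[-1])
n=np.array([l[1],-l[0]]); print("resid",np.abs((X-l[2:])@n).max())
print(cast(c,[(100,40),(425,33),(412,184),(122,190)],50).round(1))
```

```text
[ 2.0028995e-02 -9.9979937e-01  4.8353809e+02  1.8476369e+02] (135, np.float64(190.5)) (395, np.float64(185.5))
resid 36.064265698841744
[[639.1 355.4  50. ]
 [645.7  19.   50. ]
 [487.9  15.3  50. ]
 [480.8 353.   50. ]]
```

The stand's front edge passes through (483.5, 184.8) at yaw +1.15°. Triangulated door tops are at z ≈ 51.3, which agrees with 52.5. I'll start with the door at y=219, pressing 20 mm behind its centre.

play_rows(linear=[[0.045,0,0.03],[0.045,0,0.04],[0.004,-0.0015,0.04],[0,0,0.04],[0,0,0.03]], roll=[0,0,0,0,0])

```text
t: 4.05
ee_pos: [563.1, 218.7, 80.6]
ee_rot: [1.0, -0.001, -0.001, 0.0]
force: [0.3, -0.5, -0.9]
gripper_width: 0.5
```

play_rows(linear=[[0,0,0.01],[0,0,0],[0,0,0.002]], roll=[0,0,0])

```text
t: 4.35
ee_pos: [564.6, 220.4, 72.6]
ee_rot: [1.0, -0.0, 0.001, -0.0]
force: [0.8, 0.3, 0.4]
gripper_width: 0.9
```

play_rows(linear=[[0.01,0,0.008],[0,0,0.006],[0,0,0.003],[0,0,0.001],[0,0,0]], roll=[0,0,0,0,0])

```text
t: 4.85
ee_pos: [573.4, 220.7, 53.0]
ee_rot: [1.0, -0.0, -0.0, 0.0]
force: [-0.3, 0.3, -0.8]
gripper_width: 0.6
```

play_rows(linear=[[0,0,0.001],[0,0,0.001],[0,0,0]], roll=[0,0,0])

```text
t: 5.15
ee_pos: [573.6, 220.7, 52.7]
ee_rot: [1.0, 0.0, 0.001, -0.0]
force: [-8.3, -1.9, 28.1]
gripper_width: 0.4
```

play_rows(linear=[[0,0,-0.0008],[-0.006,0,0],[-0.01,0,0],[-0.01,0,0],[0,0,0]], roll=[0,0,0,0,0])

```text
t: 5.65
ee_pos: [547.2, 221.0, 52.8]
ee_rot: [1.0, 0.0, 0.001, -0.0]
force: [-5.3, 1.3, 14.7]
gripper_width: 0.7
```

Run:
```python
from doors import *
s,cal,b,d=snap("wrist","w5"); print(s["ee_pos"],s["force"])
```

```text
[547.20370377 220.95979979  52.76514057] [-5.31995927  1.28437639 14.69786526]
```

View pics/w5.png

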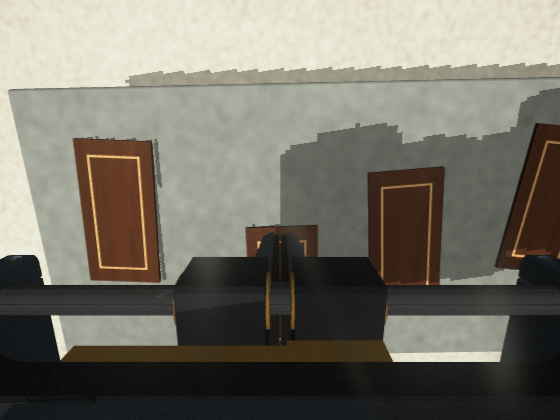

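The door's far end shows at (247..318, 227), just beyond the fingertips. I'll compute whether it has moved with them.

Run:
```python
from doors import *
b,c=load("w5"); print(cast(c,[(247,227),(318,226)],52.5).round(1))
```

```text
[[568.  239.   52.5]
 [568.5 200.   52.5]]
```

play_rows(linear=[[-0.012,0,0],[-0.012,0.0005,0],[-0.012,0.0005,0],[-0.009,0.0005,0],[0,0,0]], roll=[0,0,0,0,0])

```text
t: 6.2
ee_pos: [502.2, 219.4, 52.7]
ee_rot: [1.0, 0.0, 0.001, -0.0]
force: [-6.3, 0.2, 18.2]
gripper_width: 0.4
```

The door follows the fingertip, but its centre of mass is now almost at the edge. I'll push back 6 mm.

play_rows(linear=[[0.003,0,0],[0.003,0,0],[0,0,0]], roll=[0,0,0])

```text
t: 6.5
ee_pos: [508.7, 219.4, 52.7]
ee_rot: [1.0, -0.0, 0.0, -0.0]
force: [-4.6, 0.1, 18.2]
gripper_width: 1.0
```

Run:
```python
from doors import *
s,cal,b,d=snap("wrist","w6"); print(s["ee_pos"],s["force"])
cv2.imwrite("pics/w6z.png",cv2.resize(b[180:260,200:360],None,fx=4,fy=4))
```

```text
[508.73608152 219.35462904  52.73880775] [-4.56761978  0.11272706 18.24970935]
```

View pics/w6z.png

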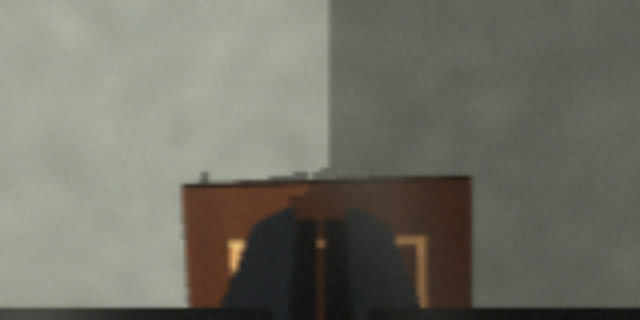

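The far edge is still square and just ahead of the fingertips. Next: lift, back off and look.

play_rows(linear=[[0,0,-0.01],[0,0,-0.03],[-0.03,0,-0.04],[-0.04,0,-0.02],[-0.04,0,0]], roll=[0,0,0,0,0], hand=62)

```text
t: 7.05
ee_pos: [398.8, 219.6, 154.5]
ee_rot: [1.0, -0.0, 0.002, -0.001]
force: [0.5, 0.1, -0.9]
gripper_width: 37.7
```

play_rows(linear=[[0,0,0],[0,0,0],[0,0,0]], roll=[0,0,0])

```text
t: 7.35
ee_pos: [399.6, 219.4, 152.0]
ee_rot: [1.0, -0.0, 0.001, -0.0]
force: [-0.5, 0.1, 0.1]
gripper_width: 56.6
```

Run:
```python
from doors import *
s,cal,b,d=snap("wrist","w7"); print(s["ee_pos"],s["force"],s["gripper_width"])
for o in doors(b,cal,52.5): print(np.round(o,1))
```

```text
[399.57011258 219.37497302 152.02096953] [-0.51388456  0.14719213  0.14568259] 56.57957250379501
[548.3 309.4  89.9  40.7  27.  157.9  20. ]
[490.3 217.8   1.2  79.3  39.5 282.3 100.2]
[541.5 150.    4.6  43.7  39.8 372.8  30.7]
[552.3  77.2  84.9  39.8  22.  473.9  15.1]
```

View pics/w7.png

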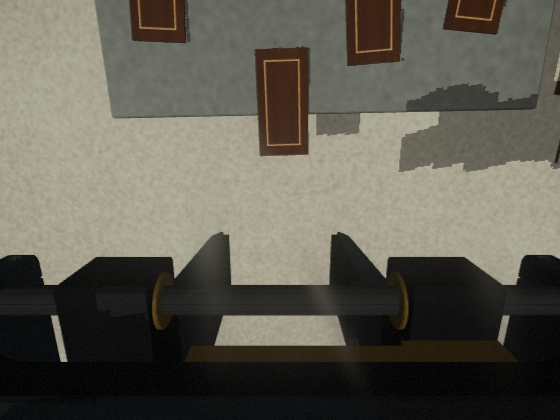

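Door 2 sits square at (282,100), overhanging by about 32 mm, with its centre at (490.3, 217.8) and yaw 1.2°. The fingers are open to 56 mm at (225,235) and (338,235). I'll grip the overhang at x≈462.

play_rows(linear=[[0.03,0.001,0.01],[0.03,0.001,0.03],[0.0024,0,0.03],[0,0,0.02],[0,0,0]], roll=[-0.021,0,0,0,0])

```text
t: 7.9
ee_pos: [460.3, 217.1, 59.2]
ee_rot: [1.0, 0.01, -0.002, 0.001]
force: [-0.7, -0.0, 0.3]
gripper_width: 56.6
```

play_rows(linear=[[0,0,0],[0,0,0]], roll=[0,0])

```text
t: 8.1
ee_pos: [461.8, 218.0, 62.8]
ee_rot: [1.0, 0.01, 0.001, -0.0]
force: [1.3, 0.2, 0.2]
gripper_width: 56.9
```

play_rows(linear=[[0,0,0.01],[0,0,0.006],[0,0,0],[0,0,0],[0,0,0]], roll=[0,0,0,0,0])

```text
t: 8.6
ee_pos: [461.0, 217.9, 45.9]
ee_rot: [1.0, 0.01, 0.0, -0.0]
force: [0.3, 0.1, 0.0]
gripper_width: 56.4
```

play_rows(linear=[[0,0,0],[0,0,0],[0,0,0],[0,0,0],[0,0,0]], roll=[0,0,0,0,0], hand=38, newtons=10)

```text
t: 9.1
ee_pos: [461.1, 217.9, 45.8]
ee_rot: [1.0, 0.01, 0.0, -0.0]
force: [0.1, 0.2, 0.8]
gripper_width: 39.4
```

It stopped at 39.4 mm, so the door is gripped. I'll lift and check.

play_rows(linear=[[0,0,-0.01],[0,0,-0.03],[0,0,-0.03],[0,0,0],[0,0,0]], roll=[0,0,0,0,0])

```text
t: 9.6
ee_pos: [461.3, 217.9, 116.6]
ee_rot: [1.0, 0.01, 0.001, -0.0]
force: [0.3, 0.2, -0.2]
gripper_width: 39.7
```

Run:
```python
from doors import *
s,cal,b,d=snap("wrist","w8"); print(s["ee_pos"],s["force"],s["gripper_width"])
_,_,b2,_=snap("scene","s1")
cv2.imwrite("pics/s1z.png",cv2.resize(b2[100:350,100:420],None,fx=2,fy=2))
```

```text
[461.26851129 217.91096305 116.58641206] [ 0.26692938  0.21186117 -0.21106803] 39.68071592061967
```

View pics/w8.png

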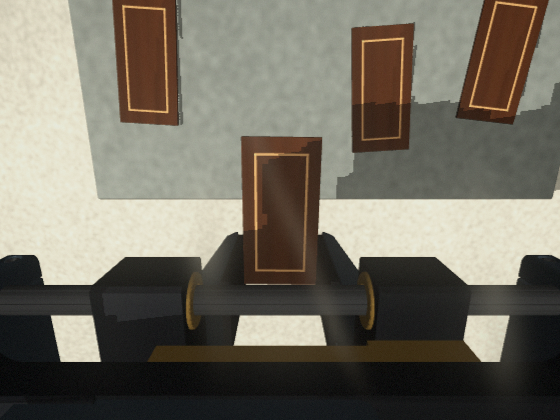

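View pics/s1z.png

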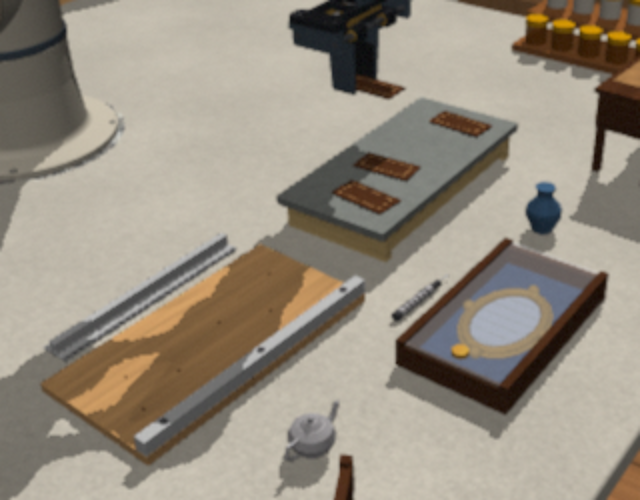

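The door hangs level in the fingers, at (282,210) in the wrist view and clear of the stand in the scene view. I'll carry it to the slot at board y = −90.

play_rows(linear=[[0.01,0.04,0],[0.01,0.045,0],[0.01,0.045,0],[0.01,0.045,0],[0.01,0.045,0]], roll=[0.0745,0,0,0,0])

```text
t: 10.2
ee_pos: [501.4, -5.6, 114.8]
ee_rot: [1.0, -0.027, -0.001, -0.0]
force: [0.4, 1.2, -0.3]
gripper_width: 39.3
```

play_rows(linear=[[0.01,0.045,0],[0.01,0.045,0],[0.01,0.045,0],[0.01,0.045,0],[0.01,0.045,0]], roll=[0,0,0,0,0])

```text
t: 10.7
ee_pos: [539.3, -232.9, 114.6]
ee_rot: [1.0, -0.027, -0.001, -0.0]
force: [0.6, 1.4, 0.6]
gripper_width: 39.6
```

play_rows(linear=[[0.01,0.03,0],[0,0,0],[0,0,0],[0,0,0]], roll=[0,0,0,0])

```text
t: 11.1
ee_pos: [547.6, -260.6, 115.0]
ee_rot: [1.0, -0.027, -0.001, -0.001]
force: [-0.3, 0.5, -1.2]
gripper_width: 39.6
```

```bash
cat > tgt.py <<'E'
from h import *
import sys
# bed frame: centre of bed, world
BC=np.array([567.8,-198.5]); PSI=-0.0535
def bed(x,y):
    c,s=np.cos(PSI),np.sin(PSI); return BC+np.array([c*x-s*y,s*x+c*y])
def go(t,z):
    s=robot.get_state(); d=np.r_[t,z]-s["ee_pos"]; print("at",s["ee_pos"].round(1),"th",round(theta(s),4),"target",np.round(np.r_[t,z],1),"tool shift",delta(s,d))
E
python3 - <<'E'
from tgt import *
go(bed(75-69.2-4,-90),40)
E
```

```text
at [ 547.6 -260.6  115. ] th -0.0532 target [ 564.8 -288.5   40. ] tool shift [0.0186 0.0269 0.075 ]
```

play_rows(linear=[[0.0186,0.0269,0],[0,0,0.03],[0,0,0.03],[0,0,0.015],[0,0,0]], roll=[0,0,0,0,0])

```text
t: 11.6
ee_pos: [564.2, -287.9, 38.9]
ee_rot: [1.0, -0.026, -0.002, -0.001]
force: [0.0, -0.3, 0.7]
gripper_width: 39.5
```

play_rows(linear=[[0,0,0],[0,0,0]], roll=[0,0])

```text
t: 11.8
ee_pos: [566.2, -289.7, 42.2]
ee_rot: [1.0, -0.027, 0.001, 0.001]
force: [0.8, -0.2, 0.0]
gripper_width: 39.9
```

Run:
```python
from tgt import *
s,cal,b,d=snap("wrist","w9")
go(bed(75-69.2-4,-90),13.5)
```

```text
at [ 566.2 -289.8   42.2] th -0.0535 target [ 564.8 -288.5   13.5] tool shift [-0.0015 -0.0013  0.0287]
```

View pics/w9.png

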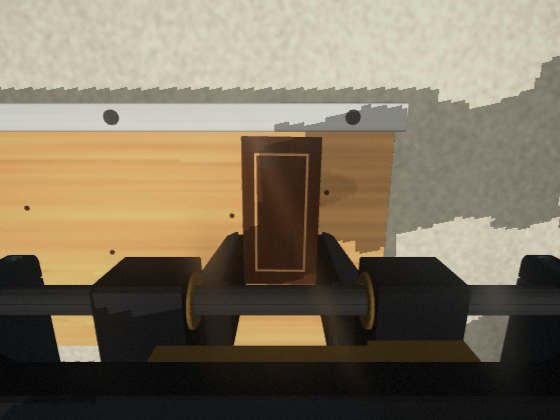

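The door's far edge (row 136) is parallel to the fence (row 131) and just short of it. Lowering now.

play_rows(linear=[[-0.002,-0.001,0.01],[0,0,0.01],[0,0,0.006],[0,0,0],[0,0,0]], roll=[0,0,0,0,0])

```text
t: 12.35
ee_pos: [563.4, -288.4, 14.5]
ee_rot: [1.0, -0.027, -0.0, -0.0]
force: [0.1, -0.4, -0.5]
gripper_width: 39.5
```

play_rows(linear=[[0,0,0.001],[0,0,0],[0,0,0]], roll=[0,0,0])

```text
t: 12.65
ee_pos: [563.6, -288.5, 14.0]
ee_rot: [1.0, -0.027, 0.0, 0.0]
force: [-0.4, -0.6, -0.2]
gripper_width: 39.7
```

play_rows(linear=[[0.002,0,0.0008],[0.001,0,0],[0.001,0,0],[0.0005,0,0],[0,0,0]], roll=[0,0,0,0,0])

```text
t: 13.15
ee_pos: [568.0, -288.7, 12.9]
ee_rot: [1.0, -0.027, -0.0, -0.0]
force: [-0.2, -0.3, -0.1]
gripper_width: 39.9
```

play_rows(linear=[[0.0005,0,0],[0.0005,0,0],[0,0,0]], roll=[0,0,0])

```text
t: 13.45
ee_pos: [568.3, -288.6, 12.8]
ee_rot: [1.0, -0.027, -0.001, -0.0]
force: [-3.9, -0.7, -1.7]
gripper_width: 39.6
```

There is contact with the fence at −4 N. Releasing.

play_rows(linear=[[0,0,0],[0,0,0],[0,0,0],[0,0,0]], roll=[0,0,0,0], hand=49)

```text
t: 13.85
ee_pos: [569.2, -288.8, 13.0]
ee_rot: [1.0, -0.027, 0.0, 0.0]
force: [0.2, 0.5, 0.6]
gripper_width: 44.9
```

play_rows(linear=[[0,0,-0.005],[0,0,-0.03],[-0.03,0,-0.04],[-0.04,0,-0.03],[-0.03,0,0]], roll=[0,0,0,0,0])

```text
t: 14.35
ee_pos: [469.1, -284.2, 121.8]
ee_rot: [1.0, -0.027, 0.002, 0.002]
force: [0.5, -0.8, -1.2]
gripper_width: 44.5
```

```bash
cat >> tgt.py <<'E'
def bedxy(p):
    c,s=np.cos(PSI),np.sin(PSI); d=np.array(p)-BC; return np.array([c*d[0]+s*d[1],-s*d[0]+c*d[1]])
E
python3 - <<'E'
from tgt import *
from doors import *
s,cal,b,d=snap("wrist","w10"); print(s["ee_pos"],s["gripper_width"])
for o in doors(b,cal,14.5): print(np.round(o,1),bedxy(o[:2]).round(1),"rel yaw",round(o[2]-np.degrees(PSI),2))
E
```

```text
[ 469.09658858 -284.21696264  121.79655955] 44.478730907671824
[ 596.  -289.7   -3.    76.4   39.6  277.8   52.6] [ 33.1 -89.5] rel yaw 0.02
```

View pics/w10.png

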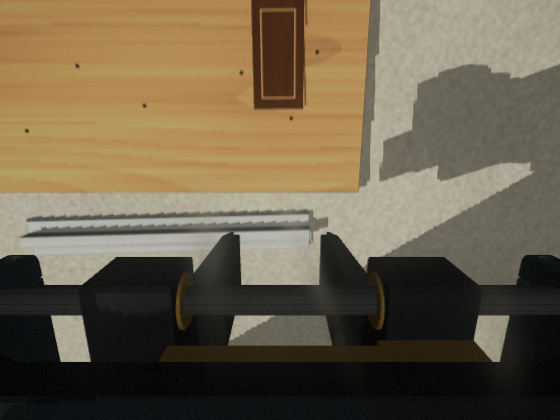

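Door 2 lies square at bed y = −89.5, with relative yaw 0.0°; its far end is cut off at the top of the image. Next is the door at y=151.

play_rows(linear=[[0,-0.04,-0.01],[0,-0.045,0],[0,-0.045,0],[0,-0.045,0],[0,-0.045,0]], roll=[-0.0535,0,0,0,0], hand=0)

```text
t: 14.9
ee_pos: [471.2, -61.8, 128.4]
ee_rot: [1.0, -0.0, 0.0, 0.0]
force: [0.9, -0.5, 0.1]
gripper_width: 7.3
```

play_rows(linear=[[0.02,-0.045,0],[0.02,-0.045,0],[0.02,-0.045,0],[0.02,-0.045,0],[0.02,-0.03,0]], roll=[-0.084,0,0,0,0])

```text
t: 15.4
ee_pos: [557.4, 155.9, 128.3]
ee_rot: [0.999, 0.043, 0.0, -0.0]
force: [0.5, -0.9, 0.1]
gripper_width: 0.4
```

play_rows(linear=[[0,0,0.02],[0,0,0.02],[0,0,0],[0,0,0]], roll=[0,0,0,0])

```text
t: 15.8
ee_pos: [557.2, 152.6, 88.4]
ee_rot: [0.999, 0.042, -0.0, 0.0]
force: [0.6, 0.2, -0.0]
gripper_width: 0.8
```

Run:
```python
from tgt import *
go([579.5,153.0],56)
```

```text
at [557.2 152.6  88.4] th 0.0837 target [579.5 153.   56. ] tool shift [0.0223 0.0015 0.0324]
```

play_rows(linear=[[0.0223,0.0015,0.012],[0,0,0.01],[0,0,0.008],[0,0,0.002],[0,0,0]], roll=[0,0,0,0,0])

```text
t: 16.3
ee_pos: [579.0, 153.0, 56.0]
ee_rot: [0.999, 0.042, -0.0, 0.0]
force: [-0.7, -0.5, -0.1]
gripper_width: 0.5
```

play_rows(linear=[[0,0,0],[0,0,0.001]], roll=[0,0])

```text
t: 16.5
ee_pos: [579.7, 153.1, 55.5]
ee_rot: [0.999, 0.042, 0.0, -0.0]
force: [-0.3, 0.3, -0.6]
gripper_width: 0.2
```

play_rows(linear=[[0,0,0.001],[0,0,0.001],[0,0,0.001],[0,0,0.0005],[0,0,0]], roll=[0,0,0,0,0])

```text
t: 17.0
ee_pos: [579.6, 153.1, 52.7]
ee_rot: [0.999, 0.042, 0.0, -0.0]
force: [-7.3, -1.5, 24.6]
gripper_width: 0.5
```

play_rows(linear=[[0,0,-0.0006],[-0.008,-0.0005,0],[-0.012,-0.0008,0],[-0.012,-0.0008,0],[-0.012,-0.0008,0]], roll=[0,0,0,0,0])

```text
t: 17.5
ee_pos: [536.3, 152.4, 52.8]
ee_rot: [0.999, 0.042, 0.001, -0.0]
force: [3.0, 0.7, 8.9]
gripper_width: -0.0
```

play_rows(linear=[[-0.012,-0.0008,0],[-0.008,-0.0005,0],[-0.003,0,0],[0,0,0],[0,0,0]], roll=[0,0,0,0,0])

```text
t: 18.0
ee_pos: [512.6, 151.8, 52.7]
ee_rot: [0.999, 0.042, 0.001, -0.0]
force: [-2.8, -0.2, 14.5]
gripper_width: 0.5
```

play_rows(linear=[[0,0,-0.01],[0,0,-0.03],[-0.03,0,-0.04],[-0.04,0,-0.02],[-0.03,0,0]], roll=[0,0,0,0,0], hand=62)

```text
t: 18.5
ee_pos: [412.0, 143.3, 154.6]
ee_rot: [0.999, 0.042, 0.002, -0.0]
force: [0.4, 0.5, -0.4]
gripper_width: 37.5
```

play_rows(linear=[[0,0,0],[0,0,0],[0,0,0]], roll=[0,0,0])

```text
t: 18.8
ee_pos: [413.8, 143.4, 152.2]
ee_rot: [0.999, 0.042, 0.0, -0.0]
force: [-0.5, 0.4, -0.6]
gripper_width: 56.1
```

```bash
cat > look.py <<'E'
from tgt import *
from doors import *
import sys
s,cal,b,d=snap("wrist",sys.argv[1]); print(s["ee_pos"].round(1),s["gripper_width"].round(1))
for o in doors(b,cal,52.5):
    ex=483.5-0.02*(o[1]-184.8); a=np.radians(o[2]); near=np.array(o[:2])-o[3]/2*np.array([np.cos(a),np.sin(a)])
    print(np.round(o,1),"overhang",round(ex-near[0],1))
    if o[3]>75 and ex-near[0]>15:
        go(near+13*np.array([np.cos(a),np.sin(a)]),46.5); print("roll",round(theta(s)-a,4),"grip ctr at near+13")
E
python3 look.py w11
```

```text
Traceback (most recent call last):
  File "look.py", line 4, in <module>
    s,cal,b,d=snap("wrist",sys.argv[1]); print(s["ee_pos"].round(1),s["gripper_width"].round(1))
                                                                    ^^^^^^^^^^^^^^^^^^^^^^^^
AttributeError: 'float' object has no attribute 'round'
```

View pics/w11.png

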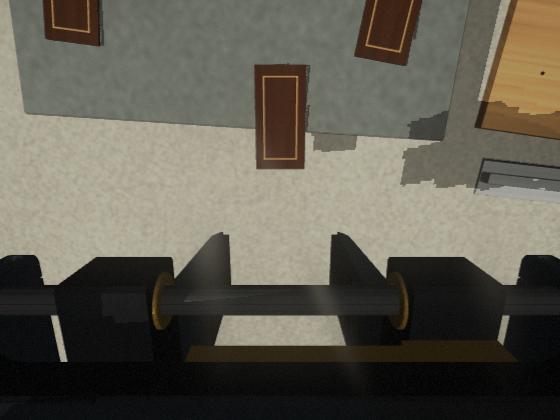

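The door overhangs at (280,117), in line with the open fingers. I'll fix the script bug and take the numbers.

```bash
sed -i 's/,s\["gripper_width"\].round(1)/,round(s["gripper_width"],1)/' look.py; python3 look.py w12
```

```text
[413.8 143.3 152. ] 56.4
[550.1 309.3  87.8  40.1  30.   71.7  20.5] overhang -68.3
[492.8 149.8   4.7  78.5  39.4 280.1 115.3] overhang 30.5
at [413.6 143.3 151.9] th 0.0836 target [466.6 147.7  46.5] tool shift [5.320e-02 1.000e-04 1.054e-01]
roll 0.0008 grip ctr at near+13
[563.5  75.9  -5.   44.   39.6 387.5  29.6] overhang -55.9
```

play_rows(linear=[[0.025,0,0.01],[0.0265,0,0.025],[0,0,0.025],[0,0,0.02],[0,0,0.01]], roll=[0,0,0,0,0])

```text
t: 19.4
ee_pos: [463.8, 147.4, 60.2]
ee_rot: [0.999, 0.042, -0.001, 0.0]
force: [0.2, 0.3, 0.6]
gripper_width: 56.6
```

play_rows(linear=[[0,0,0],[0,0,0]], roll=[0,0])

```text
t: 19.6
ee_pos: [464.5, 147.6, 62.5]
ee_rot: [0.999, 0.042, 0.0, -0.0]
force: [0.2, -0.5, 0.2]
gripper_width: 56.3
```

play_rows(linear=[[0,0,0.01],[0,0,0.0055],[0,0,0],[0,0,0]], roll=[0,0,0,0])

```text
t: 20.0
ee_pos: [464.0, 147.5, 46.5]
ee_rot: [0.999, 0.042, -0.0, 0.0]
force: [-0.1, -0.4, -1.5]
gripper_width: 56.3
```

play_rows(linear=[[0,0,0],[0,0,0],[0,0,0],[0,0,0],[0,0,0]], roll=[0,0,0,0,0], hand=38)

```text
t: 20.5
ee_pos: [464.3, 147.6, 46.7]
ee_rot: [0.999, 0.042, 0.0, -0.0]
force: [-1.0, 1.3, 1.5]
gripper_width: 39.6
```

play_rows(linear=[[0,0,-0.01],[0,0,-0.03],[0,0,-0.03],[0,0,0],[0,0,0]], roll=[0,0,0,0,0])

```text
t: 21.0
ee_pos: [464.5, 147.6, 117.4]
ee_rot: [0.999, 0.042, 0.001, -0.0]
force: [0.2, 0.8, -0.7]
gripper_width: 39.7
```

```bash
cat > held.py <<'E'
from tgt import *
from doors import *
import sys
s,cal,b,d=snap("wrist",sys.argv[1]); print(s["ee_pos"].round(1),round(s["gripper_width"],1),s["force"].round(1))
m=dmask(b); 
# far edge of the held door in tool frame (door top ~ TCP z + off)
off=float(sys.argv[2]); z=s["ee_pos"][2]+off
for r,c in rect(m,cal,z,1500):
    P=cv2.boxPoints(r)-s["ee_pos"][:2]; th=theta(s); x=P@[np.cos(th),np.sin(th)]; y=P@[np.sin(th),-np.cos(th)]
    if abs(y.mean())<20 and x.min()<45: i=np.argsort(-x)[:2]; print("far corners tool x,y",np.c_[x,y][i].round(1).tolist())
E
python3 held.py w13 5
```

```text
[464.5 147.6 117.4] 39.7 [ 0.2  0.8 -0.7]
far corners tool x,y [[68.2, -19.7], [68.1, 19.8]]
```

View pics/w13.png

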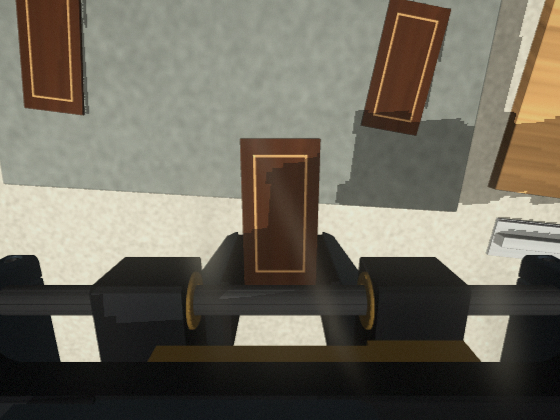

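The second door is held square, with its far end 68 mm ahead of the TCP. I'll carry it to slot y = −28.

play_rows(linear=[[0,0.02,0],[0.005,0.045,0],[0.005,0.045,0],[0.01,0.045,0],[0.01,0.045,0]], roll=[0.137,0,0,0,0])

```text
t: 21.55
ee_pos: [485.4, -55.3, 115.6]
ee_rot: [1.0, -0.026, -0.001, -0.0]
force: [0.4, 0.3, -0.1]
gripper_width: 39.9
```

play_rows(linear=[[0.01,0.045,0],[0.01,0.045,0],[0.01,0.045,0],[0.01,0.03,0],[0,0,0]], roll=[0,0,0,0,0])

```text
t: 22.05
ee_pos: [517.9, -224.4, 115.4]
ee_rot: [1.0, -0.028, -0.0, 0.0]
force: [0.7, 1.5, -0.2]
gripper_width: 39.6
```

play_rows(linear=[[0,0,0],[0,0,0],[0,0,0]], roll=[0,0,0])

```text
t: 22.35
ee_pos: [517.0, -219.4, 116.3]
ee_rot: [1.0, -0.026, -0.0, -0.0]
force: [0.9, -0.5, 0.3]
gripper_width: 39.5
```

Run:
```python
from tgt import *
go(bed(75-68.5-4,-28),42)
```

```text
at [ 517.  -219.4  116.3] th -0.052 target [ 568.8 -226.6   42. ] tool shift [0.0521 0.0045 0.0743]
```

play_rows(linear=[[0.03,0.0045,0],[0.022,0,0.015],[0,0,0.03],[0,0,0.03],[0,0,0]], roll=[0,0,0,0,0])

```text
t: 22.85
ee_pos: [566.9, -225.8, 38.3]
ee_rot: [1.0, -0.026, -0.003, -0.001]
force: [-0.4, 1.1, 0.1]
gripper_width: 39.5
```

play_rows(linear=[[0,0,0],[0,0,0],[0,0,0]], roll=[0,0,0])

```text
t: 23.15
ee_pos: [569.8, -228.1, 43.1]
ee_rot: [1.0, -0.027, 0.001, 0.0]
force: [0.2, 0.7, 0.3]
gripper_width: 40.0
```

```bash
python3 held.py w14 5;  python3 - <<'E'
from tgt import *
go(bed(75-68.5-4,-28),13.5)
E
```

```text
[ 569.8 -228.1   43.1] 40.0 [0.2 0.7 0.3]
far corners tool x,y [[68.2, -19.7], [68.1, 19.9]]
at [ 569.7 -228.1   43. ] th -0.0532 target [ 568.8 -226.6   13.5] tool shift [-0.001  -0.0015  0.0295]
```

View pics/w14.png

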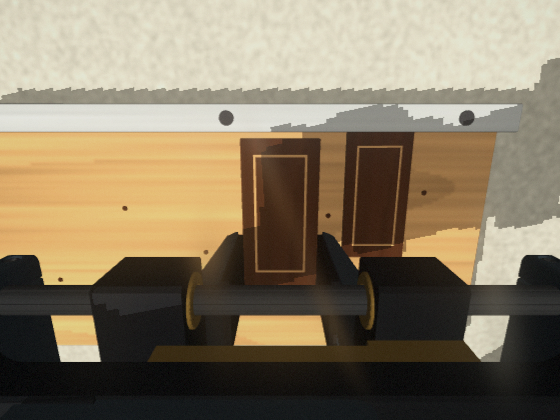

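The placed door is flush with the fence at (376,195), and the held one is parallel with a gap between them. Lowering.

play_rows(linear=[[-0.001,-0.0015,0.01],[0,0,0.01],[0,0,0.008],[0,0,0.0015],[0,0,0]], roll=[0,0,0,0,0])

```text
t: 23.7
ee_pos: [567.7, -226.1, 12.3]
ee_rot: [1.0, -0.027, -0.0, -0.0]
force: [-5.7, 2.9, 20.9]
gripper_width: 39.7
```

play_rows(linear=[[0.001,0,0],[0.001,0,0],[0.001,0,0],[0,0,0]], roll=[0,0,0,0])

```text
t: 24.1
ee_pos: [569.4, -226.2, 12.2]
ee_rot: [1.0, -0.027, -0.002, -0.0]
force: [-14.2, 0.3, 25.9]
gripper_width: 39.9
```

The fingertips are touching the bed. I'll raise them slightly.

play_rows(linear=[[0,0,-0.0012],[0,0,-0.0012],[0,0,0]], roll=[0,0,0])

```text
t: 24.4
ee_pos: [571.1, -226.5, 14.1]
ee_rot: [1.0, -0.027, -0.0, -0.0]
force: [0.2, -0.2, -0.6]
gripper_width: 39.3
```

play_rows(linear=[[0.001,0,0.0007],[0.001,0,0],[0,0,0]], roll=[0,0,0])

```text
t: 24.7
ee_pos: [572.6, -226.4, 13.3]
ee_rot: [1.0, -0.027, -0.001, -0.0]
force: [-5.0, -1.4, 0.2]
gripper_width: 39.7
```

play_rows(linear=[[0,0,0],[0,0,0],[0,0,0],[0,0,0]], roll=[0,0,0,0], hand=49)

```text
t: 25.1
ee_pos: [573.4, -226.6, 13.9]
ee_rot: [1.0, -0.027, 0.0, 0.0]
force: [1.0, -0.0, 0.4]
gripper_width: 44.8
```

play_rows(linear=[[0,0,-0.005],[0,0,-0.03],[-0.03,0,-0.04],[-0.04,0,-0.03],[-0.03,0,0]], roll=[0,0,0,0,0])

```text
t: 25.6
ee_pos: [473.2, -221.9, 122.4]
ee_rot: [1.0, -0.026, 0.002, 0.001]
force: [-0.4, 0.2, -0.6]
gripper_width: 44.6
```

```bash
cat > placed.py <<'E'
from tgt import *
from doors import *
import sys
s,cal,b,d=snap("wrist",sys.argv[1]); print(s["ee_pos"].round(1),round(s["gripper_width"],1))
for o in doors(b,cal,14.5): print(np.round(o,1),bedxy(o[:2]).round(1),"rel yaw",round(o[2]-np.degrees(PSI),2))
E
python3 placed.py w15
```

```text
[ 473.2 -221.9  122.4] 44.6
[ 599.5 -227.8   -2.7   78.3   39.5  278.6   53.2] [ 33.2 -27.6] rel yaw 0.34
[ 596.6 -289.5   -2.6   77.7   39.6  357.5   53.2] [ 33.6 -89.3] rel yaw 0.45
```

View pics/w15.png

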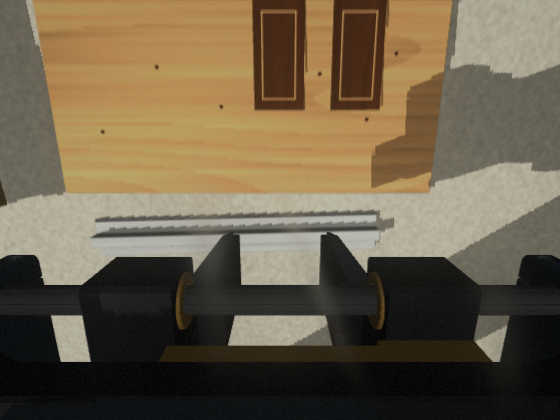

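Both doors are in place and parallel, with near ends at row 109. Next is the door at y=74.5.

play_rows(linear=[[0.01,-0.04,0],[0.01,-0.045,0],[0.02,-0.045,0],[0.02,-0.045,0],[0.02,-0.045,0]], roll=[0.0355,0,0,0,0], hand=0)

```text
t: 26.15
ee_pos: [571.8, -6.8, 119.2]
ee_rot: [0.999, -0.044, 0.0, 0.0]
force: [0.6, -0.7, -0.9]
gripper_width: 7.6
```

play_rows(linear=[[0.02,-0.045,0],[0,0,0.02],[0,0,0.02],[0,0,0],[0,0,0]], roll=[0,0,0,0,0])

```text
t: 26.65
ee_pos: [594.9, 34.2, 79.1]
ee_rot: [0.999, -0.044, -0.0, 0.0]
force: [-0.6, 0.1, -0.1]
gripper_width: 0.5
```

Run:
```python
from tgt import *
go([601.4,72.7],56)
```

```text
at [594.9  34.2  79.1] th -0.0888 target [601.4  72.7  56. ] tool shift [ 0.0031 -0.0389  0.0231]
```

play_rows(linear=[[0.0031,-0.0389,0],[0,0,0.01],[0,0,0.008],[0,0,0.005],[0,0,0]], roll=[0,0,0,0,0])

```text
t: 27.15
ee_pos: [601.0, 72.0, 55.3]
ee_rot: [0.999, -0.045, -0.001, 0.0]
force: [-0.4, 0.7, 0.1]
gripper_width: 0.5
```

play_rows(linear=[[0,0,0],[0,0,0],[0,0,0]], roll=[0,0,0])

```text
t: 27.45
ee_pos: [601.6, 72.5, 56.1]
ee_rot: [0.999, -0.044, 0.0, -0.0]
force: [0.1, -0.4, 0.2]
gripper_width: 0.4
```

play_rows(linear=[[0,0,0.002],[0,0,0.001],[0,0,0.001],[0,0,0.0003],[0,0,0]], roll=[0,0,0,0,0])

```text
t: 27.95
ee_pos: [601.5, 72.7, 52.7]
ee_rot: [0.999, -0.044, 0.0, 0.0]
force: [-7.0, -1.5, 24.9]
gripper_width: 0.5
```

play_rows(linear=[[0,0,-0.0006],[-0.008,0.0009,0],[-0.012,0.0013,0],[-0.012,0.0013,0],[-0.012,0.0013,0]], roll=[0,0,0,0,0])

```text
t: 28.45
ee_pos: [558.1, 71.9, 52.8]
ee_rot: [0.999, -0.044, 0.001, -0.0]
force: [3.2, 1.1, 8.8]
gripper_width: 1.2
```

play_rows(linear=[[-0.012,0.0013,0],[-0.012,0.0013,0],[-0.012,0.0013,0],[-0.006,0.0007,0],[0,0,0]], roll=[0,0,0,0,0])

```text
t: 28.95
ee_pos: [514.7, 71.1, 52.7]
ee_rot: [0.999, -0.044, 0.0, -0.0]
force: [-4.5, 0.0, 17.1]
gripper_width: 0.3
```

play_rows(linear=[[0,0,-0.01],[0,0,-0.03],[-0.03,0,-0.04],[-0.04,0,-0.02],[-0.03,0,0]], roll=[0,0,0,0,0], hand=62)

```text
t: 29.45
ee_pos: [414.7, 80.0, 154.5]
ee_rot: [0.999, -0.044, 0.002, -0.0]
force: [0.1, 0.2, -1.2]
gripper_width: 37.8
```

play_rows(linear=[[0,0,0],[0,0,0],[0,0,0]], roll=[0,0,0])

```text
t: 29.75
ee_pos: [416.4, 79.8, 152.2]
ee_rot: [0.999, -0.044, 0.0, -0.0]
force: [0.5, -0.0, 0.3]
gripper_width: 56.2
```

```bash
python3 look.py w16
```

```text
[416.4  79.8 152.2] 56.2
[495.   72.4  -5.1  79.4  39.3 280.5 116.3] overhang 30.3
at [416.4  79.8 152. ] th -0.0888 target [468.4  74.8  46.5] tool shift [0.0522 0.0004 0.1055]
roll 0.0 grip ctr at near+13
```

View pics/w16.png

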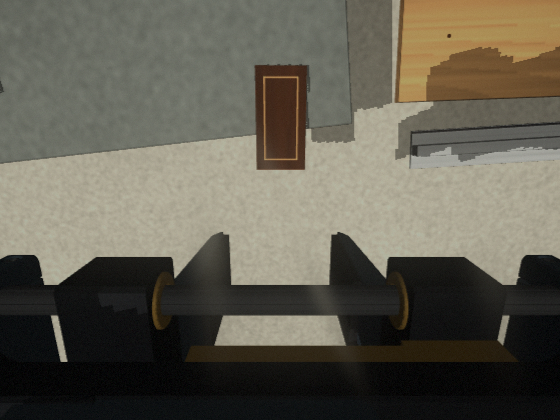

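The third door overhangs by 30 mm at (280,117). Because of its yaw I'll grip slightly nearer its end.

play_rows(linear=[[0.025,0,0.01],[0.023,0,0.025],[0,0,0.025],[0,0,0.02],[0,0,0.01]], roll=[0,0,0,0,0])

```text
t: 30.3
ee_pos: [463.1, 75.5, 60.2]
ee_rot: [0.999, -0.044, -0.001, 0.0]
force: [-0.0, -0.2, -0.8]
gripper_width: 56.7
```

play_rows(linear=[[0,0,0],[0,0,0]], roll=[0,0])

```text
t: 30.5
ee_pos: [463.6, 75.6, 62.4]
ee_rot: [0.999, -0.044, 0.0, -0.0]
force: [-0.7, -0.9, -0.3]
gripper_width: 56.7
```

play_rows(linear=[[0,0,0.01],[0,0,0.005],[0,0,0],[0,0,0]], roll=[0,0,0,0])

```text
t: 30.9
ee_pos: [463.1, 75.6, 47.1]
ee_rot: [0.999, -0.044, -0.0, -0.0]
force: [-0.0, -0.2, -0.6]
gripper_width: 56.7
```

play_rows(linear=[[0,0,0],[0,0,0],[0,0,0],[0,0,0],[0,0,0]], roll=[0,0,0,0,0], hand=38)

```text
t: 31.4
ee_pos: [463.3, 75.7, 47.2]
ee_rot: [0.999, -0.044, 0.0, -0.0]
force: [0.3, -0.1, 1.6]
gripper_width: 39.4
```

play_rows(linear=[[0,0,-0.01],[0,0,-0.03],[0,0,-0.03],[0,0,0],[0,0,0]], roll=[0,0,0,0,0])

```text
t: 31.9
ee_pos: [463.5, 75.7, 117.9]
ee_rot: [0.999, -0.044, 0.001, -0.0]
force: [0.2, 0.2, -0.3]
gripper_width: 39.5
```

```bash
python3 held.py w17 5
```

```text
[463.5  75.7 117.9] 39.5 [ 0.2  0.2 -0.3]
far corners tool x,y [[71.6, -19.4], [71.5, 20.0]]
```

View pics/w17.png

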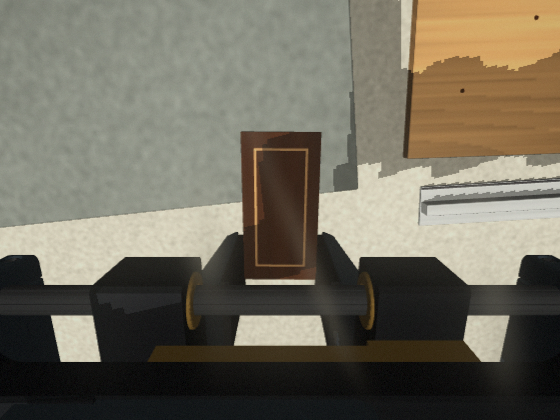

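Held square, with the far end 72 mm ahead. I'll carry it to slot y = +33.

play_rows(linear=[[0.01,0.04,0],[0.015,0.04,0],[0.015,0.045,0],[0.015,0.045,0],[0.01,0.045,0]], roll=[-0.0355,0,0,0,0])

```text
t: 32.45
ee_pos: [515.2, -144.6, 116.0]
ee_rot: [1.0, -0.027, -0.001, -0.0]
force: [0.6, 0.9, 0.1]
gripper_width: 39.5
```

play_rows(linear=[[0.01,0.01,0],[0,0,0],[0,0,0],[0,0,0]], roll=[0,0,0,0])

```text
t: 32.85
ee_pos: [523.9, -151.8, 116.6]
ee_rot: [1.0, -0.026, -0.001, -0.0]
force: [0.2, 0.4, -0.0]
gripper_width: 39.6
```

Run:
```python
from tgt import *
go(bed(75-72-4,33),42)
```

```text
at [ 523.9 -151.8  116.6] th -0.052 target [ 568.6 -165.5   42. ] tool shift [0.0454 0.0113 0.0746]
```

play_rows(linear=[[0.03,0.0105,0],[0.0154,0,0.015],[0,0,0.03],[0,0,0.03],[0,0,0]], roll=[0,0,0,0,0])

```text
t: 33.35
ee_pos: [567.0, -164.0, 39.0]
ee_rot: [1.0, -0.026, -0.003, -0.001]
force: [-0.6, 0.6, -0.3]
gripper_width: 39.8
```

play_rows(linear=[[0,0,0],[0,0,0],[0,0,0]], roll=[0,0,0])

```text
t: 33.65
ee_pos: [570.2, -166.3, 43.6]
ee_rot: [1.0, -0.026, 0.001, 0.0]
force: [0.1, 0.0, -0.6]
gripper_width: 39.5
```

```bash
python3 held.py w18 5;  python3 - <<'E'
from tgt import *
go(bed(75-72-4,33),14)
E
```

```text
[ 570.2 -166.3   43.6] 39.5 [ 0.1  0.  -0.6]
far corners tool x,y [[71.6, -19.4], [71.4, 20.1]]
at [ 570.1 -166.3   43.4] th -0.053 target [ 568.6 -165.5   14. ] tool shift [-0.0016 -0.0007  0.0294]
```

View pics/w18.png

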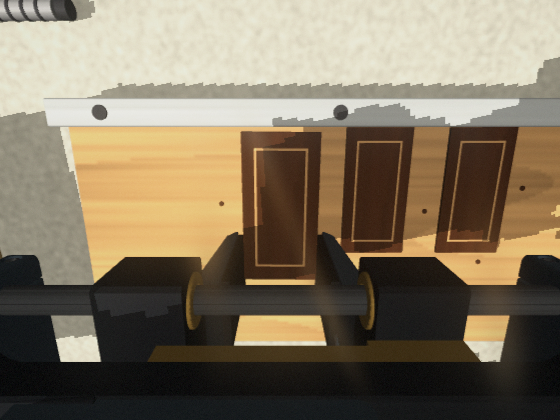

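Two placed doors are flush with the fence, and the third is parallel beside them. Lowering.

play_rows(linear=[[-0.0016,-0.0007,0.01],[0,0,0.01],[0,0,0.0075],[0,0,0],[0,0,0]], roll=[0,0,0,0,0])

```text
t: 34.2
ee_pos: [567.7, -165.4, 14.2]
ee_rot: [1.0, -0.027, -0.0, -0.0]
force: [0.1, -0.4, -0.1]
gripper_width: 39.8
```

play_rows(linear=[[0.001,0,0],[0.001,0,0],[0.0005,0,0],[0,0,0]], roll=[0,0,0,0])

```text
t: 34.6
ee_pos: [570.6, -165.6, 14.8]
ee_rot: [1.0, -0.027, 0.0, 0.0]
force: [1.1, 0.4, -0.2]
gripper_width: 39.7
```

play_rows(linear=[[0.001,0,0.001],[0.001,0,0],[0.0005,0,0],[0,0,0]], roll=[0,0,0,0])

```text
t: 35.0
ee_pos: [572.5, -165.6, 13.4]
ee_rot: [1.0, -0.027, -0.0, -0.0]
force: [-3.0, -1.5, 0.5]
gripper_width: 39.6
```

play_rows(linear=[[0,0,0],[0,0,0],[0,0,0],[0,0,0]], roll=[0,0,0,0], hand=49)

```text
t: 35.4
ee_pos: [573.1, -165.7, 13.6]
ee_rot: [1.0, -0.027, 0.0, 0.0]
force: [-0.6, -1.0, -0.4]
gripper_width: 44.8
```

play_rows(linear=[[0,0,-0.005],[0,0,-0.03],[-0.03,0,-0.04],[-0.04,0,-0.03],[-0.03,0,0]], roll=[0,0,0,0,0])

```text
t: 35.9
ee_pos: [472.9, -160.8, 122.1]
ee_rot: [1.0, -0.026, 0.002, 0.001]
force: [-0.2, 0.1, -2.6]
gripper_width: 44.7
```

```bash
python3 placed.py w19
```

```text
[ 472.9 -160.8  122.1] 44.7
[ 601.1 -166.7   -2.8   74.3   39.3  278.6   51. ] [31.5 33.5] rel yaw 0.25
[ 597.8 -227.4   -3.    74.2   39.7  356.5   51.3] [ 31.5 -27.3] rel yaw 0.04
[ 594.2 -289.1   -3.1   75.    40.2  435.7   51.3] [ 31.2 -89. ] rel yaw -0.02
```

View pics/w19.png

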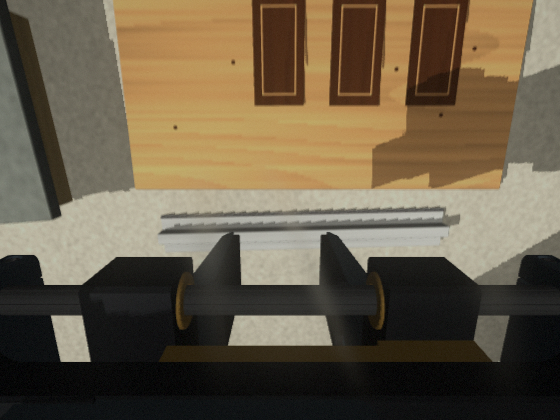

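Three doors are in a row with their ends aligned at row 104. Now the last door, at y=308.6.

play_rows(linear=[[0.01,-0.04,0],[0.01,-0.045,0],[0.01,-0.045,0],[0.01,-0.045,0],[0.01,-0.045,0]], roll=[-0.0115,0,0,0,0], hand=0)

```text
t: 36.45
ee_pos: [532.9, 59.1, 119.0]
ee_rot: [1.0, -0.021, 0.0, -0.0]
force: [0.8, -0.4, 0.0]
gripper_width: 8.0
```

play_rows(linear=[[0.01,-0.045,0],[0.01,-0.045,0],[0.01,-0.045,0],[0.01,-0.045,0],[0.01,-0.045,0]], roll=[0,0,0,0,0])

```text
t: 36.95
ee_pos: [592.1, 282.0, 118.9]
ee_rot: [1.0, -0.021, 0.0, -0.0]
force: [0.9, -0.9, 0.2]
gripper_width: 0.4
```

play_rows(linear=[[0,-0.02,0.02],[0,0,0.02],[0,0,0],[0,0,0]], roll=[0,0,0,0])

```text
t: 37.35
ee_pos: [592.7, 299.6, 78.9]
ee_rot: [1.0, -0.021, -0.0, 0.0]
force: [0.4, 0.8, 0.0]
gripper_width: 0.4
```

Run:
```python
from tgt import *
go([595.1,307.8],56)
```

```text
at [592.7 299.6  78.9] th -0.0418 target [595.1 307.8  56. ] tool shift [ 0.0021 -0.0083  0.0229]
```

play_rows(linear=[[0.0021,-0.0083,0.005],[0,0,0.01],[0,0,0.008],[0,0,0],[0,0,0]], roll=[0,0,0,0,0])

```text
t: 37.85
ee_pos: [595.1, 307.9, 55.3]
ee_rot: [1.0, -0.021, -0.0, 0.0]
force: [-0.1, -0.7, 0.5]
gripper_width: 0.6
```

play_rows(linear=[[0,0,0.001],[0,0,0.001],[0,0,0.001],[0,0,0.0005],[0,0,0]], roll=[0,0,0,0,0])

```text
t: 38.35
ee_pos: [595.3, 308.2, 52.8]
ee_rot: [1.0, -0.021, 0.0, -0.0]
force: [-3.0, -1.5, 8.7]
gripper_width: 0.5
```

play_rows(linear=[[0,0,0.0004],[-0.008,0.0005,0],[-0.012,0.0007,0],[-0.012,0.0008,0],[-0.012,0.0008,0]], roll=[0,0,0,0,0])

```text
t: 38.85
ee_pos: [552.2, 307.6, 52.8]
ee_rot: [1.0, -0.021, 0.002, -0.001]
force: [2.2, 0.2, 8.3]
gripper_width: 0.5
```

play_rows(linear=[[-0.012,0.0008,0],[-0.012,0.0008,0],[-0.012,0.0007,0],[-0.005,0.0003,0],[0,0,0]], roll=[0,0,0,0,0])

```text
t: 39.35
ee_pos: [510.1, 306.8, 52.8]
ee_rot: [1.0, -0.021, 0.001, -0.001]
force: [-3.5, 0.6, 15.9]
gripper_width: 0.5
```

play_rows(linear=[[0,0,-0.01],[0,0,-0.03],[-0.03,0,-0.04],[-0.04,0,-0.02],[-0.03,0,0]], roll=[0,0,0,0,0], hand=62)

```text
t: 39.85
ee_pos: [409.7, 311.0, 154.7]
ee_rot: [1.0, -0.021, 0.002, -0.001]
force: [0.1, 0.5, -0.6]
gripper_width: 37.5
```

play_rows(linear=[[0,0,0],[0,0,0],[0,0,0]], roll=[0,0,0])

```text
t: 40.15
ee_pos: [411.0, 310.6, 151.9]
ee_rot: [1.0, -0.021, 0.0, -0.0]
force: [-0.1, -0.3, -0.0]
gripper_width: 56.2
```

```bash
python3 look.py w20
```

```text
[411.  310.6 151.9] 56.2
[489.5 307.7  -2.4  78.6  39.3 279.5 116.4] overhang 30.8
at [411.1 310.5 151.6] th -0.0422 target [463.3 308.8  46.5] tool shift [ 0.0522 -0.0005  0.1051]
roll 0.0001 grip ctr at near+13
```

View pics/w20.png

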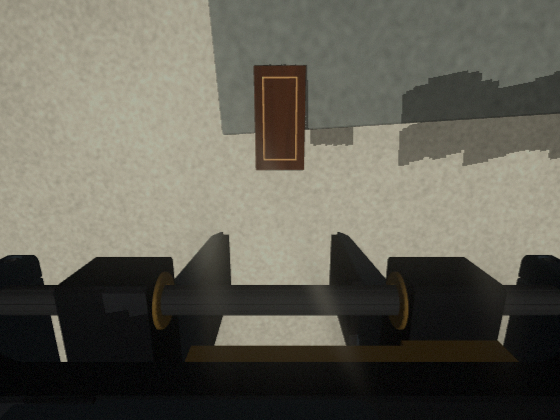

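The last door overhangs by 31 mm at (280,117). Gripping it.

play_rows(linear=[[0.025,0,0.01],[0.024,-0.0005,0.025],[0,0,0.025],[0,0,0.02],[0,0,0.01]], roll=[0,0,0,0,0])

```text
t: 40.7
ee_pos: [459.1, 308.3, 59.6]
ee_rot: [1.0, -0.021, -0.001, 0.001]
force: [-0.0, 0.1, 0.0]
gripper_width: 56.2
```

play_rows(linear=[[0,0,0],[0,0,0]], roll=[0,0])

```text
t: 40.9
ee_pos: [459.6, 309.0, 62.2]
ee_rot: [1.0, -0.021, 0.0, -0.0]
force: [-0.4, 0.2, 1.1]
gripper_width: 56.2
```

play_rows(linear=[[0,0,0.01],[0,0,0.005],[0,0,0],[0,0,0]], roll=[0,0,0,0])

```text
t: 41.3
ee_pos: [459.1, 308.9, 46.7]
ee_rot: [1.0, -0.021, -0.0, 0.0]
force: [-0.9, 0.6, -0.3]
gripper_width: 56.5
```

play_rows(linear=[[0,0,0],[0,0,0],[0,0,0],[0,0,0],[0,0,0]], roll=[0,0,0,0,0], hand=38)

```text
t: 41.8
ee_pos: [459.3, 309.0, 46.8]
ee_rot: [1.0, -0.021, 0.0, -0.0]
force: [-0.0, 0.2, 2.1]
gripper_width: 39.6
```

play_rows(linear=[[0,0,-0.01],[0,0,-0.03],[0,0,-0.03],[0,0,0],[0,0,0]], roll=[0,0,0,0,0])

```text
t: 42.3
ee_pos: [459.5, 309.1, 117.7]
ee_rot: [1.0, -0.021, 0.001, -0.0]
force: [0.4, 0.5, -0.8]
gripper_width: 39.3
```

```bash
python3 held.py w21 5
```

```text
[459.5 309.1 117.7] 39.3 [ 0.4  0.5 -0.8]
far corners tool x,y [[70.0, -19.7], [70.0, 19.8]]
```

View pics/w21.png

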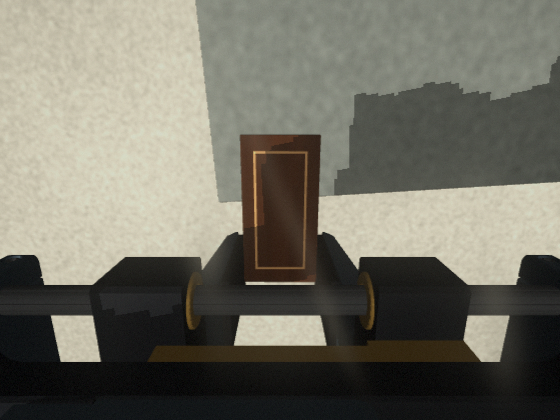

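Held square, with the far end 70 mm ahead. I'll carry it to slot y = +94.

play_rows(linear=[[0.01,0.035,0],[0.01,0.045,0],[0.01,0.045,0],[0.01,0.045,0],[0.01,0.045,0]], roll=[0.0115,0,0,0,0])

```text
t: 42.85
ee_pos: [497.4, 89.9, 115.8]
ee_rot: [1.0, -0.026, -0.001, 0.0]
force: [0.8, -0.2, 0.7]
gripper_width: 39.9
```

play_rows(linear=[[0.005,0.045,0],[0.005,0.045,0],[0.005,0.045,0],[0.005,0.04,0],[0,0.02,0]], roll=[0,0,0,0,0])

```text
t: 43.35
ee_pos: [507.4, -107.1, 115.8]
ee_rot: [1.0, -0.028, -0.0, 0.0]
force: [0.9, 1.2, 0.1]
gripper_width: 39.5
```

play_rows(linear=[[0,0,0],[0,0,0],[0,0,0]], roll=[0,0,0])

```text
t: 43.65
ee_pos: [507.2, -103.1, 116.2]
ee_rot: [1.0, -0.026, -0.001, -0.0]
force: [-0.5, -0.3, -0.6]
gripper_width: 39.8
```

Run:
```python
from tgt import *
go(bed(75-70.3-4,94),42)
```

```text
at [ 507.2 -103.1  116.2] th -0.0525 target [ 573.5 -104.7   42. ] tool shift [ 0.0663 -0.0019  0.0742]
```

play_rows(linear=[[0.033,-0.0025,0],[0.033,0,0.015],[0,0,0.03],[0,0,0.03],[0,0,0]], roll=[0,0,0,0,0])

```text
t: 44.15
ee_pos: [571.4, -103.2, 38.4]
ee_rot: [1.0, -0.026, -0.003, -0.001]
force: [-0.4, -0.1, -0.0]
gripper_width: 39.3
```

play_rows(linear=[[0,0,0],[0,0,0],[0,0,0]], roll=[0,0,0])

```text
t: 44.45
ee_pos: [574.5, -105.2, 43.2]
ee_rot: [1.0, -0.026, 0.001, 0.0]
force: [0.5, -0.8, 0.4]
gripper_width: 40.1
```

```bash
python3 held.py w22 5;  python3 - <<'E'
from tgt import *
go(bed(75-70.3-4,94),14)
E
```

```text
[ 574.5 -105.2   43.2] 40.1 [ 0.5 -0.8  0.4]
far corners tool x,y [[70.1, -19.6], [70.1, 20.0]]
at [ 574.4 -105.2   43. ] th -0.0531 target [ 573.5 -104.7   14. ] tool shift [-0.0009 -0.0005  0.029 ]
```

View pics/w22.png

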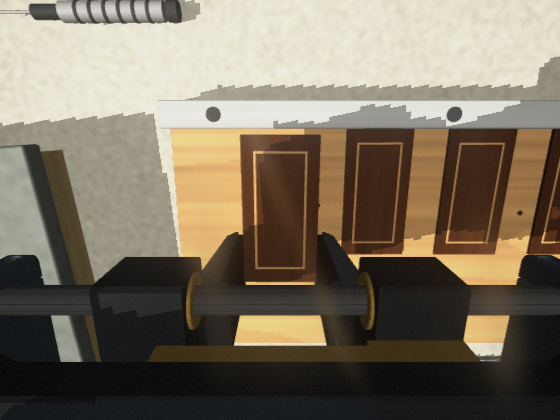

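The last door is in line beside the others, and the pin vise beyond is untouched. Lowering.

play_rows(linear=[[-0.001,-0.0005,0.01],[0,0,0.01],[0,0,0.0075],[0,0,0.0005],[0,0,0]], roll=[0,0,0,0,0])

```text
t: 45.0
ee_pos: [572.4, -104.6, 12.9]
ee_rot: [1.0, -0.027, -0.0, -0.0]
force: [-0.3, -0.7, -1.0]
gripper_width: 39.9
```

play_rows(linear=[[0.001,0,0],[0.001,0,0],[0.001,0,0],[0,0,0]], roll=[0,0,0,0])

```text
t: 45.4
ee_pos: [575.9, -104.8, 13.7]
ee_rot: [1.0, -0.027, 0.0, 0.0]
force: [-0.6, 0.6, 0.4]
gripper_width: 39.2
```

play_rows(linear=[[0.001,0,0.0003],[0.0007,0,0],[0.0005,0,0],[0,0,0]], roll=[0,0,0,0])

```text
t: 45.8
ee_pos: [577.2, -104.8, 13.2]
ee_rot: [1.0, -0.027, -0.001, -0.0]
force: [-5.2, -0.9, 0.1]
gripper_width: 39.7
```

play_rows(linear=[[0,0,0],[0,0,0],[0,0,0],[0,0,0]], roll=[0,0,0,0], hand=49)

```text
t: 46.2
ee_pos: [578.2, -104.9, 13.5]
ee_rot: [1.0, -0.027, 0.0, 0.0]
force: [0.3, -0.0, 0.5]
gripper_width: 44.9
```

play_rows(linear=[[0,0,-0.005],[0,0,-0.03],[-0.03,0.01,-0.04],[-0.045,0.02,-0.04],[-0.045,0.02,-0.04]], roll=[0,0,0,0,0])

```text
t: 46.7
ee_pos: [474.4, -141.0, 152.1]
ee_rot: [1.0, -0.026, 0.0, 0.0]
force: [0.4, -1.6, 1.1]
gripper_width: 44.8
```

play_rows(linear=[[-0.03,0.02,-0.04],[0,0.01,-0.04],[0,0,0],[0,0,0]], roll=[0,0,0,0])

```text
t: 47.1
ee_pos: [446.5, -168.3, 228.8]
ee_rot: [1.0, -0.027, 0.001, 0.001]
force: [-0.0, 0.2, -1.3]
gripper_width: 44.7
```

```bash
python3 placed.py w23
```

```text
[ 446.5 -168.3  228.8] 44.7
[ 608.7 -106.6   -3.    81.5   39.7  213.8   41.4] [35.9 93.9] rel yaw 0.04
[ 605.4 -166.8   -3.1   81.5   39.8  270.3   41.3] [35.9 33.7] rel yaw -0.05
[ 602.1 -227.9   -3.1   81.5   39.3  327.5   41.5] [ 35.8 -27.5] rel yaw -0.05
[ 598.7 -289.5   -2.6   81.9   39.9  385.2   41.4] [ 35.8 -89.2] rel yaw 0.51
```

View pics/w23.png

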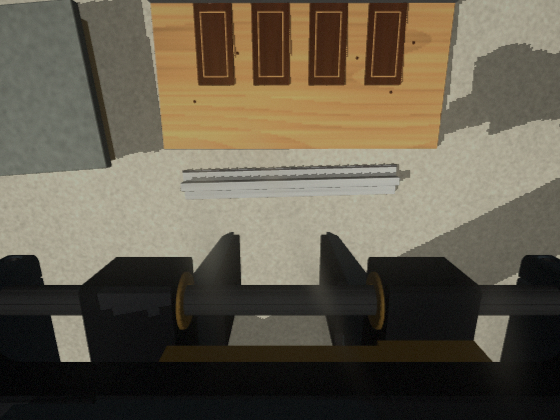

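All four doors sit against the fence at bed y = 94, 34, −27 and −89, all square. The straightedge is at (181..399, 163..199). I'll shift and take a second view of it to get its height.

play_rows(linear=[[-0.02,0.015,0],[-0.02,0.015,0.02],[0,0,0.02],[0,0,0],[0,0,0]], roll=[0,0,0,0,0])

```text
t: 47.65
ee_pos: [404.5, -195.1, 187.3]
ee_rot: [1.0, -0.026, -0.001, -0.001]
force: [0.5, -0.6, -0.4]
gripper_width: 44.9
```

Run:
```python
from doors import *
s,cal,b,d=snap("wrist","w24"); print(s["ee_pos"],theta(s))
b1,_=load("w23")
cv2.imwrite("pics/z24.png",np.vstack([cv2.resize(b1[150:210,165:415],None,fx=3,fy=3,interpolation=cv2.INTER_CUBIC),cv2.resize(b[110:190,165:415],None,fx=3,fy=3,interpolation=cv2.INTER_CUBIC)]))
```

```text
[ 404.54066149 -195.13333644  187.34069709] -0.052775719261098676
```

View pics/z24.png

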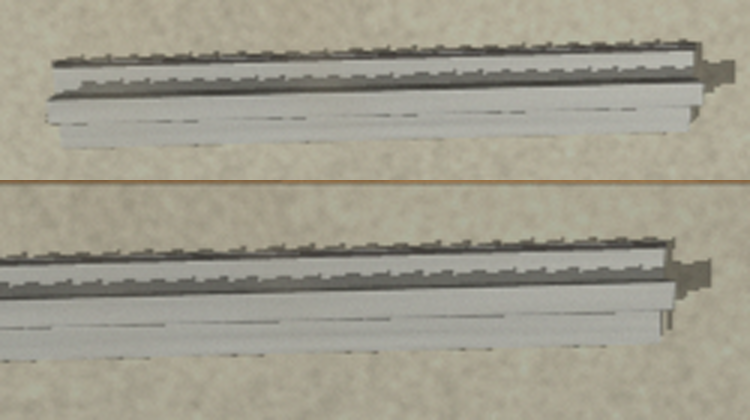

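View pics/w24.png

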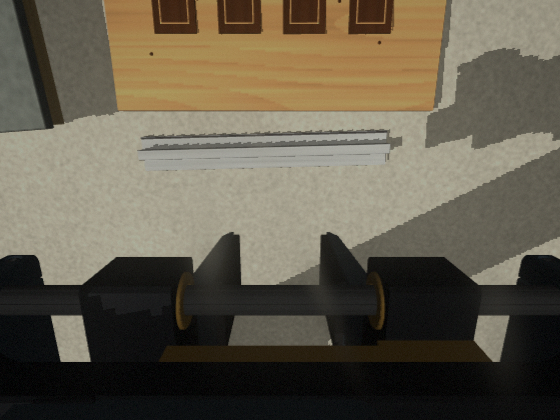

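The zoom shows the rib's top strip: in w23 from (182,183)/(182,191) at the left to (399,178)/(399,185) at the right, and in w24 from (139,151) to (390,144).

Run:
```python
from doors import *
from tgt import bedxy
b,c=load("w23"); b2,c2=load("w24")
print("tri R",tri([c,c2],[(399,177.7),(389.7,144.3)]),"L",tri([c,c2],[(181.7,182.7),(139,151)]))
P=cast(c,[(181.7,182.7),(399,177.7),(399,184.7),(181.7,191.3)],18); print(P.round(1)); print("mid",P.mean(0))
P=cast(c2,[(139,151),(389.7,144.3),(389,152.7)],18); print(P.round(1))
# grip dark-edge fit of the rib top band : bright rows per column in w24
for (bb,cc,lo,hi,c0,c1) in ((b,c,160,205,195,390),(b2,c2,125,178,155,380)):
    g=cv2.cvtColor(bb,cv2.COLOR_BGR2GRAY).astype(float); E=[]
    for k in range(c0,c1,3):
        col=g[lo:hi,k]; d=np.convolve(col,[1,1,-1,-1],'valid'); i=np.argmax(d)  # dark->bright going down
        E.append((k,lo+i+1.5))
    X=cast(cc,E,18)[:,:2]; l=cv2.fitLine(X.astype(np.float32),cv2.DIST_HUBER,0,.01,.01).ravel(); n=np.array([l[1],-l[0]])
    print("rib back edge",l.round(4),"yaw(deg)",np.degrees(np.arctan2(-l[0],l[1]) if l[1]>0 else np.arctan2(l[0],-l[1])),"med resid",np.median(np.abs((X-l[2:])@n)))
```

```text
tri R [ 453.00443509 -309.78884062   16.96617151] L [460.11282517 -51.27237189  13.15878798]
[[ 461.2  -53.1   18. ]
 [ 453.1 -309.2   18. ]
 [ 444.8 -309.6   18. ]
 [ 450.9  -51.7   18. ]]
mid [ 452.50414578 -180.88538941   18.        ]
[[ 460.1  -53.1   18. ]
 [ 453.1 -309.7   18. ]
 [ 444.7 -309.2   18. ]]
rib back edge [ 2.680000e-02  9.996000e-01  4.567954e+02 -2.054181e+02] yaw(deg) -1.5344268 med resid 0.26194115368442644
rib back edge [ 3.010000e-02  9.995000e-01  4.678319e+02 -1.788248e+02] yaw(deg) -1.7224414 med resid 1.0531766987342546
```

The straightedge's centre is at about (452.4, −181), yaw −1.6°, with the rib top at about 17 mm. I'll turn the tool a quarter turn so the jaws straddle the rib.

play_rows(linear=[[0,0,0],[0,0,0],[0,0,0],[0,0,0],[0,0,0]], roll=[-0.145,-0.145,-0.145,-0.145,-0.145], hand=40)

```text
t: 48.2
ee_pos: [405.4, -195.6, 188.6]
ee_rot: [0.943, 0.333, 0.0, 0.0]
force: [-0.2, -0.4, 0.8]
gripper_width: 36.3
```

play_rows(linear=[[0,0,0],[0,0,0],[0,0,0],[0,0,0],[0,0,0]], roll=[-0.145,-0.145,-0.145,-0.145,-0.145])

```text
t: 48.7
ee_pos: [405.4, -195.6, 188.5]
ee_rot: [0.764, 0.646, 0.0, 0.001]
force: [0.2, 0.1, -0.0]
gripper_width: 36.5
```

play_rows(linear=[[0,0,0],[0,0,0],[0,0,0]], roll=[-0.145,0,0])

```text
t: 49.0
ee_pos: [405.1, -195.6, 188.2]
ee_rot: [0.719, 0.695, 0.0, 0.0]
force: [-0.7, -0.7, -0.4]
gripper_width: 36.7
```

Run:
```python
from tgt import *
s=robot.get_state(); print("roll left",theta(s)-1.543); go([452.4,-181],100)
```

```text
roll left -0.005180417994864905
at [ 405.1 -195.6  188.2] th 1.5378 target [ 452.4 -181.   100. ] tool shift [0.0161 0.0468 0.0882]
```

play_rows(linear=[[0.016,0.0234,0.01],[0,0.0234,0.03],[0,0,0.03],[0,0,0.02],[0,0,0]], roll=[-0.005,0,0,0,0])

```text
t: 49.5
ee_pos: [450.9, -180.1, 95.9]
ee_rot: [0.717, 0.697, -0.001, -0.002]
force: [-0.0, -0.4, 0.1]
gripper_width: 36.3
```

play_rows(linear=[[0,0,0],[0,0,0]], roll=[0,0])

```text
t: 49.7
ee_pos: [452.5, -181.3, 99.0]
ee_rot: [0.716, 0.698, 0.0, 0.001]
force: [-0.5, 0.3, 0.7]
gripper_width: 36.6
```

Run:
```python
from doors import *
s,cal,b,d=snap("wrist","w25"); print(s["ee_pos"],theta(s))
```

```text
[ 452.53350317 -181.29826244   98.98192394] 1.5454635957860168
```

View pics/w25.png

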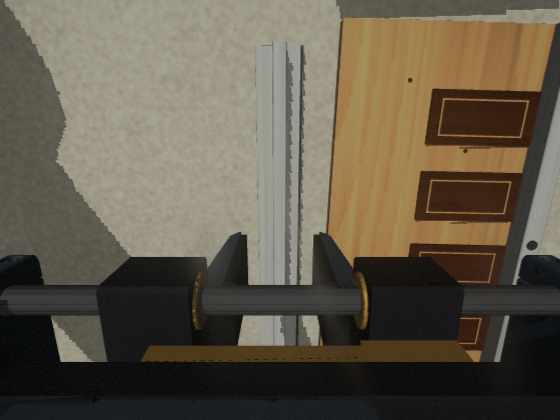

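The rib runs vertically at column 280, centred between the fingers at (240,240) and (320,240). Going down.

play_rows(linear=[[0,0,0.02],[0,0,0.025],[0,0,0.02],[0,0,0.01],[0,0,0]], roll=[0,0,0,0,0])

```text
t: 50.25
ee_pos: [451.7, -180.9, 22.5]
ee_rot: [0.716, 0.698, -0.0, -0.0]
force: [-0.9, 0.2, 1.8]
gripper_width: 36.3
```

play_rows(linear=[[0,0,0.008],[0,0,0.005],[0,0,0],[0,0,0]], roll=[0,0,0,0])

```text
t: 50.65
ee_pos: [452.0, -181.0, 10.0]
ee_rot: [0.716, 0.699, 0.0, 0.0]
force: [0.3, -0.3, 0.4]
gripper_width: 36.3
```

play_rows(linear=[[0,0,0.003],[0,0,0],[0,0,0]], roll=[0,0,0])

```text
t: 50.95
ee_pos: [451.9, -180.9, 6.8]
ee_rot: [0.716, 0.699, 0.0, -0.0]
force: [0.6, 0.4, 0.4]
gripper_width: 36.4
```

play_rows(linear=[[0,0,0],[0,0,0],[0,0,0],[0,0,0],[0,0,0]], roll=[0,0,0,0,0], hand=4, newtons=35)

```text
t: 51.45
ee_pos: [451.9, -180.9, 6.8]
ee_rot: [0.716, 0.699, 0.0, 0.0]
force: [0.2, 0.0, 1.1]
gripper_width: 9.8
```

play_rows(linear=[[0,0,0],[0,0,0],[0,0,0]], roll=[0,0,0])

```text
t: 51.75
ee_pos: [451.9, -181.0, 6.8]
ee_rot: [0.716, 0.699, 0.0, 0.0]
force: [-0.1, 0.5, 1.6]
gripper_width: 9.7
```

The rib is gripped at 9.7 mm. Lift, align and move over the board.

play_rows(linear=[[0,0,-0.01],[0,0,-0.02],[0,0,-0.02],[0,0,0],[0,0,0]], roll=[0,0,0,0.029,0])

```text
t: 52.25
ee_pos: [452.1, -181.0, 57.1]
ee_rot: [0.726, 0.688, 0.0, 0.001]
force: [0.3, 0.2, -2.1]
gripper_width: 9.7
```

Run:
```python
from doors import *
from tgt import *
s,cal,b,d=snap("wrist","w26"); print(s["ee_pos"],theta(s),s["gripper_width"])
go(bed(-32,2),45)
```

```text
[ 452.05207627 -181.02291424   57.11757683] 1.5162083567973372 9.74735292893774
at [ 451.7 -180.9   56.6] th 1.5175 target [ 536.  -194.8   45. ] tool shift [-0.0094  0.0849  0.0116]
```

View pics/w26.png

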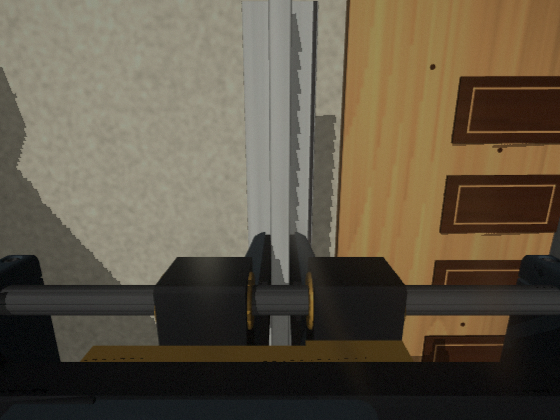

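The straightedge is held and parallel to the board edge (column 340). Moving over the bed.

play_rows(linear=[[-0.0094,0.015,0],[0,0.025,0],[0,0.025,0],[0,0.02,0],[0,0,0]], roll=[0,0,0,0,0])

```text
t: 52.8
ee_pos: [538.3, -195.0, 55.8]
ee_rot: [0.725, 0.688, 0.0, 0.0]
force: [0.3, 0.0, -1.3]
gripper_width: 9.9
```

play_rows(linear=[[0,0,0.01],[0,0,0.01],[0,0,0],[0,0,0]], roll=[0,0,0,0])

```text
t: 53.2
ee_pos: [535.4, -194.6, 36.2]
ee_rot: [0.726, 0.688, -0.0, -0.001]
force: [0.0, -0.1, 0.1]
gripper_width: 9.9
```

Run:
```python
from doors import *
from tgt import *
s,cal,b,d=snap("wrist","w27"); print(s["ee_pos"],theta(s)-np.pi/2,s["gripper_width"],s["force"])
go(bed(-32,2),20)
for o in doors(b,cal,14.5,800): 
    print(np.round(o,1),bedxy(o[:2]).round(1))
```

```text
[ 535.36067999 -194.64329033   36.17567635] -0.053242774504244306 9.894566351651177 [ 0.00938246 -0.0976697   0.13256106]
at [ 535.8 -194.8   36.6] th 1.5176 target [ 536.  -194.8   20. ] tool shift [0.     0.0002 0.0166]
[ 606.9 -108.7   -3.1   79.7   44.   399.7   90.4] [34.2 91.7]
[ 604.  -164.8   -3.1   79.7   36.2  390.7  194.6] [34.3 35.6]
```

View pics/w27.png

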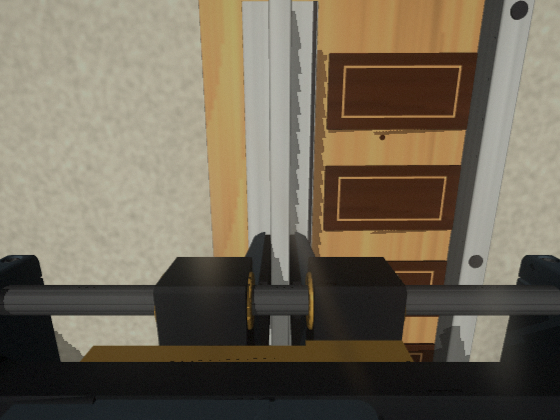

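The straightedge is over the bed, its edge (column 312) just short of the door ends (column 326). Lowering to the bed.

play_rows(linear=[[0,0,0.008],[0,0,0.006],[0,0,0.002],[0,0,0],[0,0,0]], roll=[0,0,0,0,0])

```text
t: 53.75
ee_pos: [536.3, -194.8, 20.8]
ee_rot: [0.726, 0.688, -0.0, -0.0]
force: [0.0, 0.8, -1.1]
gripper_width: 9.6
```

play_rows(linear=[[0,0,0.001],[0,0,0.0005],[0,0,0]], roll=[0,0,0])

```text
t: 54.05
ee_pos: [536.3, -194.8, 19.3]
ee_rot: [0.726, 0.688, 0.0, 0.0]
force: [-0.2, -0.9, -1.4]
gripper_width: 9.6
```

play_rows(linear=[[0,0,0.0005],[0,0,0],[0,0,0]], roll=[0,0,0])

```text
t: 54.35
ee_pos: [536.3, -194.9, 18.8]
ee_rot: [0.726, 0.688, 0.0, 0.0]
force: [0.2, -0.5, -0.4]
gripper_width: 9.5
```

play_rows(linear=[[0,0.002,0.0002],[0,0.002,0],[0,0.002,0],[0,0,0],[0,0,0]], roll=[0,0,0,0,0])

```text
t: 54.85
ee_pos: [542.4, -195.2, 18.8]
ee_rot: [0.726, 0.688, 0.0, 0.0]
force: [0.5, 1.3, 5.5]
gripper_width: 9.8
```

play_rows(linear=[[0,0.001,0],[0,0.001,0],[0,0,0]], roll=[0,0,0])

```text
t: 55.15
ee_pos: [544.0, -195.2, 18.8]
ee_rot: [0.726, 0.688, -0.0, -0.0]
force: [-3.0, 0.1, 7.9]
gripper_width: 10.0
```

play_rows(linear=[[0,0.0007,0],[0,0.0005,0],[0,0,0]], roll=[0,0,0])

```text
t: 55.45
ee_pos: [544.3, -195.2, 18.8]
ee_rot: [0.726, 0.688, -0.001, -0.001]
force: [-9.1, -0.9, 12.7]
gripper_width: 9.7
```

Run:
```python
from doors import *
from tgt import *
s,cal,b,d=snap("wrist","w28"); print(s["ee_pos"],theta(s)-np.pi/2,s["gripper_width"],s["force"],s["ft_torque"])
cv2.imwrite("pics/w28z.png",cv2.resize(b[0:300,200:560],None,fx=2,fy=2,interpolation=cv2.INTER_CUBIC))
```

```text
[ 544.28811702 -195.16788821   18.83282161] -0.05281217523261694 9.730519308161801 [-9.14574326 -0.85765586 12.67184159] [-0.19770792  1.53439226 -0.02472618]
```

View pics/w28z.png

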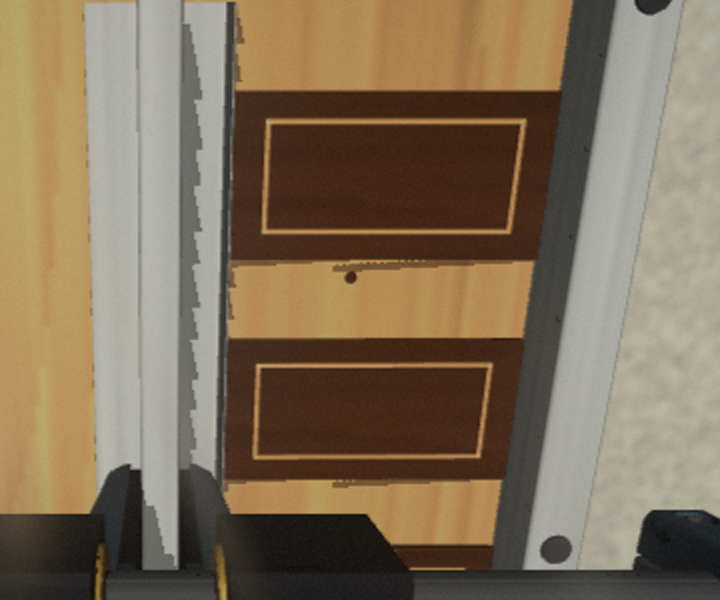

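The straightedge edge lies against the door ends (zoomed column 232), pushing with about 9 N. I'll press a little more and then release.

play_rows(linear=[[0,0.0005,-0.0004],[0,0,0],[0,0,0]], roll=[0,0,0])

```text
t: 55.8
ee_pos: [544.3, -195.0, 18.8]
ee_rot: [0.726, 0.688, -0.001, -0.001]
force: [-9.8, -0.8, 6.9]
gripper_width: 9.4
```

play_rows(linear=[[0,0,0],[0,0,0],[0,0,0],[0,0,0]], roll=[0,0,0,0], hand=20)

```text
t: 56.2
ee_pos: [546.1, -195.4, 19.0]
ee_rot: [0.726, 0.688, 0.0, 0.0]
force: [-0.4, -0.3, -0.4]
gripper_width: 18.2
```

play_rows(linear=[[0,0,-0.01],[0,0,-0.03],[0,0,-0.04],[0,-0.04,-0.04],[0,-0.04,-0.04]], roll=[0,0,0,0,0])

```text
t: 56.7
ee_pos: [474.8, -191.5, 171.6]
ee_rot: [0.725, 0.688, 0.0, 0.001]
force: [-0.2, -1.4, 0.7]
gripper_width: 18.3
```

play_rows(linear=[[0,-0.03,0],[0,0,0],[0,0,0],[0,0,0],[0,0,0]], roll=[0.145,0.145,0.145,0.145,0.145])

```text
t: 57.2
ee_pos: [445.4, -190.0, 170.5]
ee_rot: [0.924, 0.383, 0.0, 0.0]
force: [-0.2, 0.5, -0.8]
gripper_width: 18.2
```

play_rows(linear=[[0,0,0],[0,0,0],[0,0,0],[0,0,0],[0,0,0]], roll=[0.145,0.145,0.145,0.145,0.145])

```text
t: 57.7
ee_pos: [445.4, -190.0, 170.4]
ee_rot: [1.0, 0.031, 0.0, 0.0]
force: [-0.1, -0.0, 0.2]
gripper_width: 17.5
```

play_rows(linear=[[0,0,0],[0,0,0],[0,0,0]], roll=[0.12,0,0])

```text
t: 58.0
ee_pos: [445.4, -190.0, 170.1]
ee_rot: [1.0, -0.024, 0.0, 0.0]
force: [0.9, -0.1, -0.6]
gripper_width: 18.3
```

```bash
python3 placed.py w29
```

```text
[ 445.4 -190.   170.1] 18.3
[ 598.7 -106.3   -2.8   62.    40.1  178.8   37.6] [25.9 93.7] rel yaw 0.25
[ 595.8 -166.6   -2.8   62.    39.6  245.8   37.7] [26.2 33.3] rel yaw 0.25
[ 592.8 -227.3   -3.1   62.2   39.5  313.2   37.6] [ 26.5 -27.4] rel yaw -0.05
[ 589.3 -289.    -2.8   62.9   40.2  381.6   38. ] [ 26.3 -89.3] rel yaw 0.25
```

View pics/w29.png

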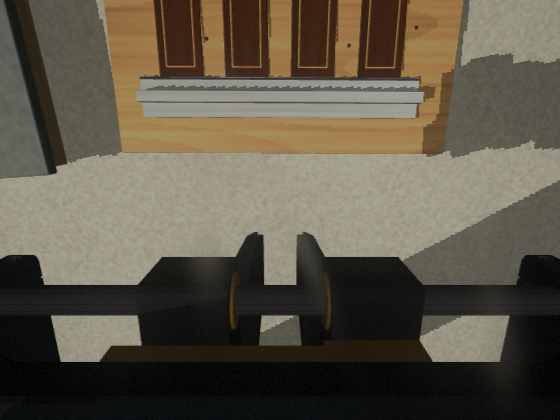

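The straightedge lies flush along the door ends (rows 77–117), covering all four. I'll take a closer look at both contact lines.

play_rows(linear=[[0.03,0,0],[0.03,0.003,0],[0.02,0,0],[0,0,0],[0,0,0]], roll=[0.003,0,0,0,0])

```text
t: 58.55
ee_pos: [524.7, -197.1, 169.5]
ee_rot: [1.0, -0.027, -0.0, -0.0]
force: [-1.3, -0.3, 0.3]
gripper_width: 18.1
```

```bash
python3 placed.py w30
python3 - <<'E'
from doors import *
b,c=load("w30"); cv2.imwrite("pics/w30z.png",cv2.resize(b[20:220,80:480],None,fx=2,fy=2,interpolation=cv2.INTER_CUBIC))
E
```

```text
[ 524.7 -197.1  169.5] 18.1
[ 607.3 -106.7   -3.1   78.4   39.8  181.1  119.1] [34.6 93.8] rel yaw -0.02
[ 604.1 -167.    -2.8   78.6   39.4  244.2  118.9] [34.6 33.4] rel yaw 0.29
[ 600.8 -227.9   -3.2   78.4   39.5  307.8  119.1] [ 34.5 -27.6] rel yaw -0.12
[ 597.5 -289.3   -3.    78.4   39.9  372.   119. ] [ 34.5 -89.1] rel yaw 0.09
```

View pics/w30z.png

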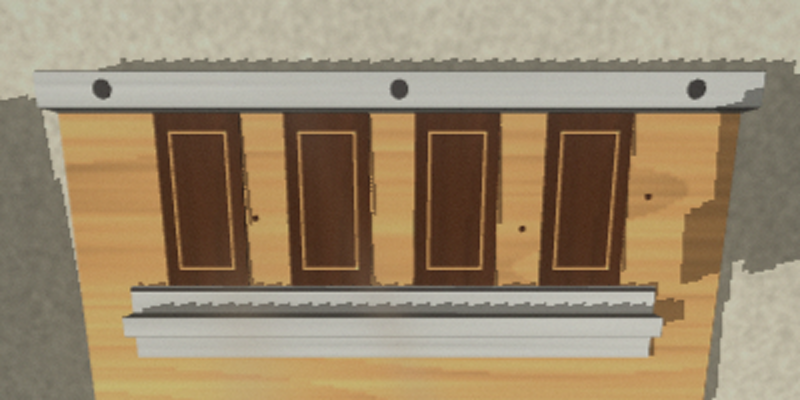

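The doors touch the fence (zoomed row 111) and the straightedge (row 287). I'll get a closer view of the straightedge junction from lower down, left and right.

play_rows(linear=[[-0.02,-0.03,0.03],[-0.02,-0.03,0.03],[0,0,0.02],[0,0,0],[0,0,0]], roll=[0,0,0,0,0])

```text
t: 59.1
ee_pos: [488.5, -135.6, 90.3]
ee_rot: [1.0, -0.027, 0.0, 0.0]
force: [-0.3, 0.4, 0.6]
gripper_width: 18.1
```

Run:
```python
from doors import *
s,c,b,d=snap("wrist","w31"); print(s["ee_pos"]); cv2.imwrite("pics/w31z.png",cv2.resize(b[60:240,120:440],None,fx=2.5,fy=2.5,interpolation=cv2.INTER_CUBIC))
```

```text
[ 488.50352935 -135.61525754   90.34726763]
```

play_rows(linear=[[0,0.04,0],[0,0.04,0],[0,0.04,0],[0,0,0],[0,0,0]], roll=[0,0,0,0,0])

```text
t: 59.65
ee_pos: [482.2, -256.6, 90.7]
ee_rot: [1.0, -0.029, 0.001, 0.0]
force: [-0.6, 0.0, -0.6]
gripper_width: 18.0
```

Run:
```python
from doors import *
s,c,b,d=snap("wrist","w32"); print(s["ee_pos"]); cv2.imwrite("pics/w32z.png",cv2.resize(b[60:240,120:440],None,fx=2.5,fy=2.5,interpolation=cv2.INTER_CUBIC))
```

```text
[ 482.15961152 -256.59355097   90.73696708]
```

View pics/w31z.png

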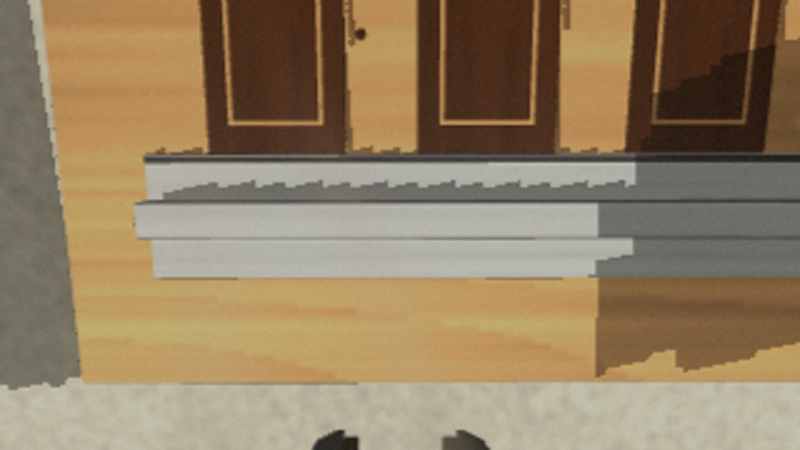

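View pics/w32z.png

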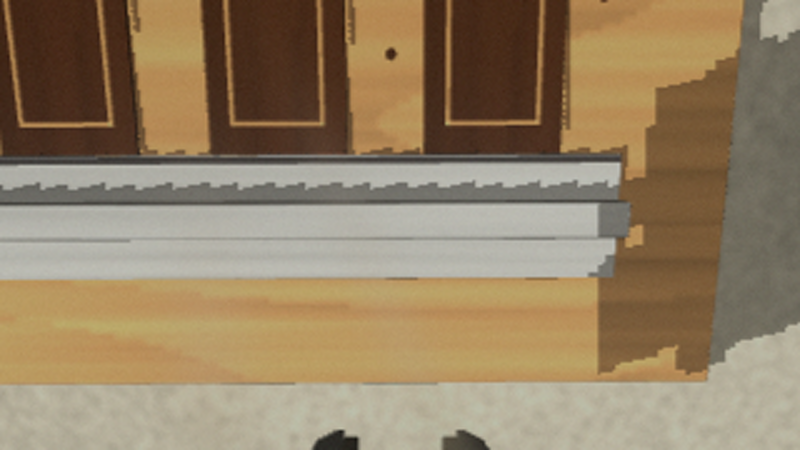

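Both junctions look closed, with the door ends right up to the straightedge's edge (zoomed row 155). As a check I'll nudge the rib at its middle with shut fingers. It should resist at once and settle any small skew.

play_rows(linear=[[0,-0.03,0],[0.01,-0.03,0],[0.015,0,0],[0,0,0],[0,0,0]], roll=[0,0,0,0,0], hand=0, newtons=10)

```text
t: 60.2
ee_pos: [510.1, -195.9, 90.0]
ee_rot: [1.0, -0.027, 0.0, 0.0]
force: [-1.0, 0.5, -0.2]
gripper_width: 0.5
```

Run:
```python
from tgt import *
go(bed(-54,2),23)
```

```text
at [ 510.1 -195.9   90. ] th -0.0539 target [ 514.  -193.6   23. ] tool shift [ 0.0038 -0.0025  0.067 ]
```

play_rows(linear=[[0,-0.0025,0.02],[0,0,0.02],[0,0,0.02],[0,0,0.007],[0,0,0]], roll=[0,0,0,0,0])

```text
t: 60.7
ee_pos: [509.3, -193.9, 22.2]
ee_rot: [1.0, -0.028, -0.001, -0.0]
force: [0.2, 0.1, 0.4]
gripper_width: 0.4
```

play_rows(linear=[[0.003,0,0],[0.003,0,0],[0.002,0,0],[0,0,0],[0,0,0]], roll=[0,0,0,0,0])

```text
t: 61.2
ee_pos: [518.4, -194.4, 22.9]
ee_rot: [1.0, -0.028, 0.0, 0.0]
force: [-0.0, -0.4, 0.4]
gripper_width: 0.3
```

play_rows(linear=[[0.0015,0,0],[0.0015,0,0],[0.001,0,0],[0.001,0,0],[0,0,0]], roll=[0,0,0,0,0])

```text
t: 61.7
ee_pos: [521.8, -194.5, 22.5]
ee_rot: [1.0, -0.028, -0.001, -0.0]
force: [-8.6, -2.3, 6.0]
gripper_width: 0.5
```

It resists at once with about 9 N, so it is snug. I'll back off and do the final checks.

play_rows(linear=[[-0.005,0,0],[-0.02,0,0],[-0.02,0,-0.03],[0,0,-0.04],[0,0,-0.04]], roll=[0,0,0,0,0])

```text
t: 62.2
ee_pos: [477.3, -192.0, 133.7]
ee_rot: [1.0, -0.028, -0.001, -0.0]
force: [1.1, 0.2, 1.1]
gripper_width: 0.2
```

play_rows(linear=[[0.02,0,-0.03],[0.02,0,0],[0.01,0,0],[0,0,0],[0,0,0]], roll=[0,0,0,0,0])

```text
t: 62.7
ee_pos: [527.0, -194.6, 161.6]
ee_rot: [1.0, -0.027, -0.001, -0.0]
force: [0.6, 0.0, 0.5]
gripper_width: 0.5
```

```bash
python3 placed.py w33
python3 - <<'E'
from doors import *
b,c=load("w33"); z=cv2.resize(b[20:220,80:480],None,fx=2,fy=2,interpolation=cv2.INTER_CUBIC); cv2.imwrite("pics/w33z.png",z)
_,_,b,_=snap("scene","s2")
_,_,b,_=snap("top","t2")
E
```

```text
[ 527.  -194.6  161.6] 0.5
[ 607.6 -106.6   -3.1   78.6   39.8  181.5  121. ] [34.8 93.9] rel yaw 0.01
[ 604.2 -166.9   -3.2   78.5   39.4  246.   121.1] [34.7 33.5] rel yaw -0.11
[ 600.8 -227.9   -3.6   78.8   39.2  311.2  121. ] [ 34.6 -27.6] rel yaw -0.54
[ 597.8 -289.4   -2.9   79.4   39.6  377.1  120.7] [ 34.8 -89.1] rel yaw 0.16
```

View pics/w33z.png

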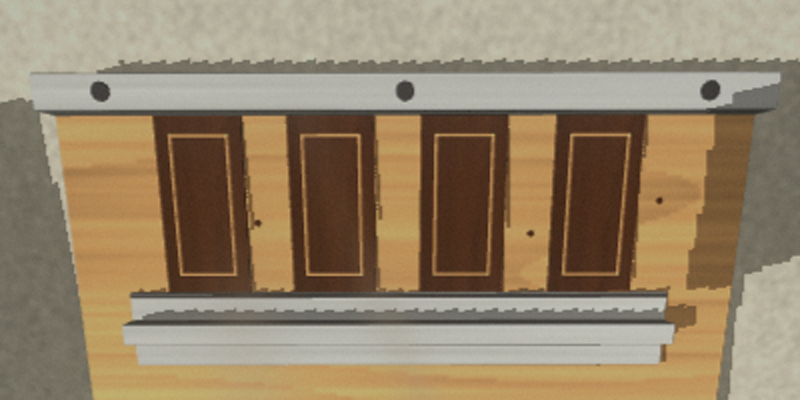

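View pics/s2.png

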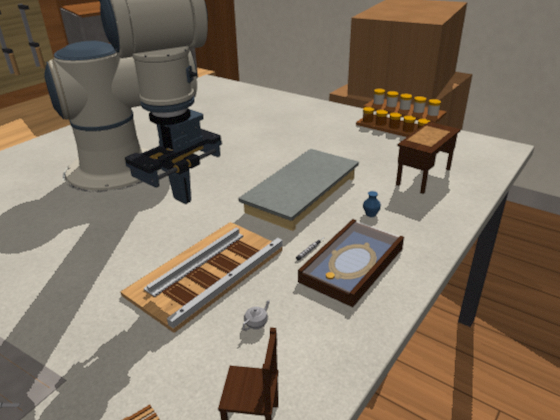

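Final views: the four doors sit between the fence (zoomed row 112) and the straightedge (row 293). The stand is empty, and the teapot, vase, pin vise and cover are where they were in the first picture. Handing in.

Run:
```python
from rig import robot
s=robot.get_state(); print(s["t"],s["force"])
print(robot.sign_off())
```

```text
62.85 [-0.25546371  1.39146027  0.5603574 ]
the job is handed in; nothing more can be done
None
```

The job is done and handed in at about 63 s of the 210 s allowed. All four doors lie in a row on the drilling board, short ends against the fence. The straightedge lies flush along their free ends.

**How it went:** I slid each door out about 31 mm past the stand's front edge and took it by that end. I set each one against the fence with 3–5 N of contact. I pushed the straightedge in with about 10 N while holding it. A separate nudge at its middle with shut fingers met about 9 N at once, so it was snug.

**Last checks:**
- **Doors:** they sit at board y of about 94, 34, −28 and −89 mm, with roughly 20 mm gaps and no overlap. All four distances to the fence agree within 0.2 mm.
- **Squareness:** measured yaw against the board was within 0.2°, except one reading of −0.5° on the third door. That door read within 0.4° in every earlier view, so I took the −0.5° as measurement noise.
- **Contact:** no gap showed at the fence or the straightedge in the close views.
- **Other objects:** by eye, the teapot, vase, pin vise and closed cover are where they were in the first picture.

**What disagreed:** the two-view height of the straightedge rib came out at 13–17 mm against the stated 18 mm. I used 18 mm and the grasp held. I did not see the straightedge get knocked aside at any point.

**Small errors on the way:** I pulled the first door about 6 mm too far and pushed it back before letting go. The fingertips also touched the bed with about 26 N while setting the second door down.

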